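# Scoop the last walnuts out of the pantry bin

### The arm

A 7-joint arm with a two-finger parallel gripper is mounted at the origin on a cart in front of the work surface, level with it; the furniture and walls round the work are solid. World frame = base frame: x ahead of the robot, y to its left, z up, the work surface at z = 0. Lengths are in m, angles in rad, forces in N, time in s.
With the tool pointing down it reaches from about 0.35 to 0.9 m from the base axis. Payload 8.1 kg.
Tool frame: the origin (TCP) lies midway between the tips of the shut fingers; the grasp point (between the pads) lies arm.grasp_offset behind it (arm.grasp_offset is the distance from the TCP to the grasp point, in m); z points along the fingers, y is the line along which they close (so a half turn about z gives the same grasp; the last joint's range is limited). The gripper opens to 92 mm and grips with 3 to 60 N. Pads are 19 mm wide; open, the fingers measure 130 mm over their backs; the gripper's body (75 mm by 190 mm) begins 47 mm behind the grasp point.
Start: joints at [1.208, 0.434, 0.025, 1.573, -0.012, 1.134, -0.075], TCP at [0.161, -0.604, 0.227] pointing down, gripper open.
Joint ranges: [-2.62, 2.62], [-0.44, 2.09], [-1.27, 1.32], [0.08, 2.57], [-1.32, 4.46], [0.12, 2], [-2.74, 2.74]. Speed limits (rad/s): [2.22, 2.22, 3.01, 3.01, 3.14, 3.14, 3.14].

### API

Orientations are given as a rotation vector (axis times angle).
In Python, from cell import observe, imaging, arm gives the robot as it stands.
- The arm moves only by the tool apply_moves, never from a script. Its argument "commands" is a list of rows, each a list of 5 numbers: the opening in per cent of the stroke, from 0 (shut) to 100 (fully open), then the shift along the world's x, y, z in units of 0.06 m (1.0 is 0.06 m), then the turn about the world's z in units of 0.5 rad (1.0 is 0.5 rad). A call has 1 to 12 rows; each row shifts and turns the commanded pose from where the row before left it; what a row does not reach is not made up. A row lasts 1/8 s, in which the tool goes at most 62.5 mm and 10.7 degrees, less where a joint would pass 70% of its speed; a pose out of reach is approached as far as the arm can. A call with a number of a shift or a turn outside -1 to 1 is refused whole. A call with a gripper value outside its range is refused whole. The fingers move at their own pace and stop on an object; "newtons" is the grip in N (left out, the last holds). Time passes only in rows, so rows that do not move let the fingers close. It gives the time, the measured TCP pose, the force, the opening and the grip force at its end, in the units of the state.
- observe(): the state, without advancing time (a new reading comes with each control period).
- imaging.get_image(name): name is "side" or "top" or "wrist"; returns (picture, depth): 420x560x3 uint8, red, green, blue; 420x560 float32, m along the optical axis (not along the pixel's ray), 0 where there is no reading.
- imaging.camera_params(name): a dict with "camera_matrix" (3x3 intrinsics, pixels), "origin" and "rotation" of the camera in the world; the wrist camera has in their place "tool_from_camera" (4x4, takes a point from camera to tool coordinates, whose origin is the TCP and whose axes are the flange's). Camera axes: x right, y up, looking along -z (the intrinsics and any distortion apply to the point x, -y, -z); pixel columns grow to the right and rows downward; lengths in m; the calibration is good to about 2 mm. A picture is of the moment at which its call begins: read the wrist's pose just before it. camera_params takes no time and is no camera call.
- arm.sign_off(): hands the job in; it is judged then, once.
The state is a dict: "clock": time; "joints": joint angles; "dq": joint speeds; "joint_efforts": joint torques, N m; "position": TCP position; "ee_rot": TCP orientation; "force": force on the tool from outside, world axes, zero at the start; "ft_torque": the same for the moment, N m; "width": opening from 0.0 (shut) to 1.0 (fully open); "gripper_force": force on a finger pad.
Only numpy, scipy, OpenCV 4.12 (cv2) and the standard library are available. Lean on these libraries where they do the work, as an engineer would, in place of code of your own. Each camera call takes 0.05 s, during which the arm holds its last target. There are 200 camera calls.

### The job

Three walnuts are left in the white pantry bin. Take the scoop by its handle, run it along the bin floor so that each nut is trapped in an end corner of the bin and rides up into the scoop, then carry the nuts over and tip all three into the small bowl from close above it; never touch a nut with the gripper or drop one from a height. Finally stand the scoop back in the empty bin, flat on its base, with the bowl upright where it stood and nothing else disturbed.

Things in the scene. Friction and masses are not known exactly. Their poses are not given: they have to be found in the camera images.
- nut_bin: Open white enamel bin with blue rim, fixed. Outside 308 (x) x 156 (y) x 66 mm high, walls and floor 4 mm, so inside 300 x 148 and floor 4 mm above the worktop. Origin: centre of underside; x along its length, +x end is the one to the robot's left (+y). Room for the scoop (76 mm wide) in two lanes, one along each long wall.
- bin_end (a point): Middle of the foot of the bin's inner end wall at its +x end, on the inner floor (4 mm up). The two corners by it lie 74 mm to either side along bin y.
- scoop: Steel scoop, 160 g. Pan: flat base 92 mm long (x -47 to +45), 76 wide, open at nose (+x), lip bevelled over 16 mm to a 4 mm crest; sides and back 40 mm high at the back, low at the nose. Origin: underside, z up. Black handle, section 16 mm (along y) x 22, rises backwards (-x, +z) at 60 deg to the base from (-47, 0, 34) mm, ends at (-103, 0, 131). Starts standing on its base.
- scoop_lip (a point): Middle of the scoop's front lip, at the underside: scoop frame (45, 0, 0) mm. Axes as the scoop.
- scoop_grip (a point): Good point to grip the handle, on its axis: scoop frame (-84, 0, 98) mm; 30 mm of free black handle towards the pan and 38 mm above. Axes as the scoop: close the fingers along y (16 mm). A tool in line with the handle leans 30 deg when the base is level.
- walnut_a: Walnut in its shell, brown, furrowed, 33 x 30 x 30 mm, 12 g; origin at its centre (15 to 16 mm above what it lies on). Smooth (friction about 0.35); rolls when pushed, lies still on level ground. Starts in the half of the bin towards bin +x.
- walnut_b: Walnut in its shell, brown, furrowed, 33 x 30 x 30 mm, 12 g; origin at its centre (15 to 16 mm above what it lies on). Smooth (friction about 0.35); rolls when pushed, lies still on level ground. Starts in the half of the bin towards bin +x.
- walnut_c: Walnut in its shell, brown, furrowed, 33 x 30 x 30 mm, 12 g; origin at its centre (15 to 16 mm above what it lies on). Smooth (friction about 0.35); rolls when pushed, lies still on level ground. Starts in the half of the bin towards bin +x, close to the end wall.
- bowl: Small white china bowl, 114 mm across the rim, 51 mm high, hollow, 200 g, loose; origin at the centre of its underside. It and the scoop start one to the left and one to the right of the bin, either way round.
- copper_bottle: Bystander: copper drinking bottle, 68 mm across, 250 mm high, origin under its centre. It, the mill and the mug stand in a row behind the bin in any order, below wall cupboards (fronts at x = 0.54 to 0.56, undersides 0.59 m up where y > 0.03, 0.89 m up to the right of that) that a raised wrist or forearm can hit.
- pepper_mill: Bystander: wooden pepper mill, 58 mm across, 170 mm high, origin under its centre.
- tea_mug: Bystander: striped mug, 90 mm across, 97 mm high, handle to its -y (reaches 60 mm from the origin); origin on the underside.
- tomato_tin: Bystander: small tin, 57 mm across, 72 mm high, origin under its centre; near the front edge to the right.

How it is judged:
By the outcome, as a careful person would: the job done as asked, in the order asked, and still so for the second after the job is handed in, with the robot touching nothing.
It also fails if it takes over 72 s, if anything falls off the work surface, if the arm or the gripper's body presses on something with over 40 N, if the wrist force passes 120 N, or if a joint passes its speed limit or range.

## Working session

There is one attempt and no reset: what is moved stays moved. The work goes in short steps, Python scripts to look and compute and a tool call to move; the robot and the scene stay as the last step left them, time stands still between calls to the robot, and variables do not carry over. Pictures are saved under pics/ and viewed, at most 10 in all, crops included, and the job is handed in when it is done.

Besides the shell and the picture viewer there is one more tool, called as name([rows], argument=value, ...), one row to a line, values as JSON. apply_moves: Moves the arm, as the interface text tells. Its arguments: {"type":"object","properties":{"commands":{"type":"array"},"newtons":{"type":"number"}},"required":["commands"]}

```bash
mkdir -p pics; ls; python3 - <<'E'
from cell import observe, imaging, arm
import cv2,numpy as np
s=observe();print(s, arm.grasp_offset, dir(arm))
for n in("top","side"):
    p,d=imaging.get_image(n);cv2.imwrite(f"pics/{n}0.png",p[:,:,::-1]);np.savez(f"{n}0.npz",p=p,d=d)
    print(n,imaging.camera_params(n))
print(imaging.camera_params("wrist"))
E
```

```text
pics
{'clock': 0.0, 'joints': array([ 1.20839331,  0.4352301 ,  0.02497589,  1.57409538, -0.01158752,
        1.1339953 , -0.07509354]), 'dq': array([ 1.86630330e-03, -5.02627591e-05, -1.06784968e-03, -2.21066938e-03,
       -1.73281873e-04, -5.77349711e-04,  1.93195377e-03]), 'joint_efforts': array([-7.84648455e-04, -6.67851305e+01,  9.84350592e-01, -3.14467835e+01,
       -6.05645031e-02,  4.30360821e-02,  1.94606578e-04]), 'position': array([ 0.16036401, -0.60354795,  0.22594125]), 'ee_rot': array([-3.11360684e+00, -4.06656637e-01,  5.63709021e-04]), 'force': array([-0.48400235,  0.52320263,  0.40250331]), 'ft_torque': array([-0.04016154, -0.05471366, -0.02958151]), 'gripper_force': 0.0, 'width': 1.0031309577902423} 0.0188 ['PlanningError', '__class__', '__delattr__', '__dict__', '__dir__', '__doc__', '__eq__', '__format__', '__ge__', '__getattribute__', '__getstate__', '__gt__', '__hash__', '__init__', '__init_subclass__', '__le__', '__lt__', '__module__', '__ne__', '__new__', '__reduce__', '__reduce_ex__', '__repr__', '__setattr__', '__sizeof__', '__str__', '__subclasshook__', '
[... 461 characters left out ...]
     [  0.        ,   0.        ,   1.        ]]), 'origin': array([0.53611652, 0.9296178 , 0.59656358]), 'rotation': array([ 0.00806531, -1.45477113, -2.71840587])}
{'camera_matrix': array([[370.5164593 ,   0.        , 277.46545257],
       [  0.        , 370.5164593 , 207.64013354],
       [  0.        ,   0.        ,   1.        ]]), 'tool_from_camera': array([[-4.56031492e-04,  9.62563762e-01,  2.71054968e-01,
         7.38754519e-02],
       [ 9.99999892e-01,  4.62589102e-04,  3.96965138e-05,
        -6.63180072e-04],
       [-8.71766486e-05,  2.71054957e-01, -9.62563869e-01,
        -1.56953873e-01],
       [ 0.00000000e+00,  0.00000000e+00,  0.00000000e+00,
         1.00000000e+00]])}
```

View pics/top0.png

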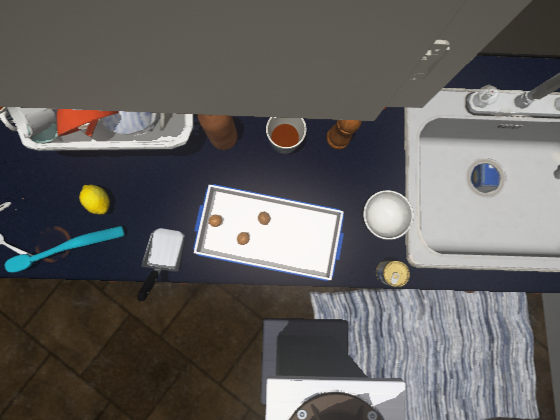

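View pics/side0.png

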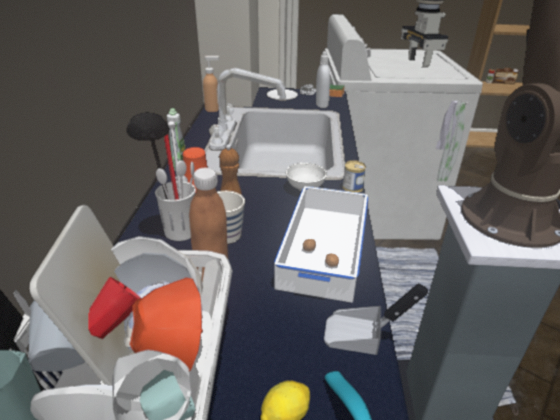

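The top view shows the bin with corners near (208,187), (343,212), (332,278), (196,250). The nuts are at (215,221), (264,218) and (243,238). The scoop is on the left with its pan at (165,250) and its handle end at (145,296). The bowl is at (388,215) and the tin at (395,273). The side view agrees.

```bash
cat > h.py <<'E'
import numpy as np,cv2
from scipy.spatial.transform import Rotation as R
from cell import observe, imaging, arm
def cam(n,s=None):
    c=imaging.camera_params(n)
    if n=="wrist":
        T=np.eye(4);T[:3,:3]=R.from_rotvec(s["ee_rot"]).as_matrix();T[:3,3]=s["position"]
        T=T@c["tool_from_camera"];return c["camera_matrix"],T[:3,:3],T[:3,3]
    return c["camera_matrix"],R.from_rotvec(c["rotation"]).as_matrix(),np.array(c["origin"])
def pts(C,uv,z):            # pixels -> world on plane z
    K,Rm,o=C;uv=np.atleast_2d(np.float64(uv))
    d=np.c_[(uv[:,0]-K[0,2])/K[0,0],-(uv[:,1]-K[1,2])/K[1,1],-np.ones(len(uv))]@Rm.T
    return o+d*((z-o[2])/d[:,2])[:,None]
def cloud(C,d):             # depth -> HxWx3 world
    K,Rm,o=C;v,u=np.mgrid[:d.shape[0],:d.shape[1]]
    return np.stack([(u-K[0,2])/K[0,0]*d,-(v-K[1,2])/K[1,1]*d,-d],-1)@Rm.T+o
def snap(n,f=None):
    s=observe();p,d=imaging.get_image(n)
    if f:cv2.imwrite(f"pics/{f}.png",p[:,:,::-1])
    return s,p,d,cam(n,s)
def yaw(s):                 # tool closing axis y in world
    m=R.from_rotvec(s["ee_rot"]).as_matrix();return m
E
python3 - <<'E'
from h import *
z=np.load("top0.npz");p,d=z["p"],z["d"];C=cam("top");W=cloud(C,d)
h=cv2.cvtColor(p,cv2.COLOR_RGB2HSV)
blobs=lambda m,a: [(np.round(c,1),s) for c,s in zip(*[cv2.connectedComponentsWithStats(m.astype(np.uint8))[i] for i in (3,2)])][1:]
print("rot",yaw(observe()).round(3))
# bin: blue rim
m=((h[...,0]>100)&(h[...,0]<125)&(h[...,1]>110)&(h[...,2]>110)&(W[...,2]>.02)&(W[...,2]<.09))
m[:, :185]=0; m[:,360:]=0; m[:180]=0; m[290:]=0
r=cv2.minAreaRect(np.argwhere(m)[:,::-1].astype(np.float32));print("bin rect",r,pts(C,cv2.boxPoints(r),.066).round(3), pts(C,r[0],.066).round(3))
# nuts
nm=(h[...,0]<20)&(h[...,1]>80)&(p[...,0]<220);nm[:190]=0;nm[270:]=0;nm[:,:200]=0;nm[:,335:]=0
n,_,st,ce=cv2.connectedComponentsWithStats(nm.astype(np.uint8))
for i in range(1,n):
    if st[i,4]>30:print("nut",ce[i].round(1),st[i,4],pts(C,ce[i],.019).round(3))
# scoop pan / handle depth
for nm_,box in(("pan",(225,275,140,190)),("bowl",(185,245,355,420)),("handle",(265,305,130,165))):
    a,b,c,e=box;w=W[a:b,c:e];q=p[a:b,c:e]
    g=q.astype(int)
    if nm_=="handle": mm=(w[...,2]>.035)&(w[...,2]<.2)
    else: mm=(q.min(-1)>110)&(w[...,2]<.1)
    P=w[mm];print(nm_,mm.sum(),P.min(0).round(3),P.max(0).round(3),P.mean(0).round(3))
    uv=np.argwhere(mm)[:,::-1]+[c,a]
    r=cv2.minAreaRect(uv.astype(np.float32));print(r,pts(C,cv2.boxPoints(r),.03).round(3).tolist())
    if nm_=="handle":
        for lo in np.arange(.04,.15,.02):
            k=(P[:,2]>lo)&(P[:,2]<lo+.02)
            if k.any():print(lo,P[k].mean(0).round(3),k.sum())
    if nm_=="bowl":
        print((cv2.minEnclosingCircle(uv.astype(np.float32))))
        c_,r_=cv2.minEnclosingCircle(uv.astype(np.float32));print(pts(C,c_,.051))
cv2.imwrite("pics/z.png",cv2.resize(p[215:310,120:210,::-1],None,fx=6,fy=6,interpolation=cv2.INTER_CUBIC))
E
```

```text
rot [[ 0.966  0.257 -0.   ]
 [ 0.257 -0.966  0.001]
 [-0.    -0.001 -1.   ]]
bin rect ((268.5014953613281, 231.90548706054688), (147.28790283203125, 73.17041778564453), 11.214914321899414) [[ 0.425  0.339  0.066]
 [ 0.587  0.316  0.066]
 [ 0.532 -0.012  0.066]
 [ 0.372  0.019  0.066]] [[0.478 0.166 0.066]]
nut [263.5 217.8] 113 [[0.514 0.178 0.019]]
nut [214.8 220.3] 121 [[0.504 0.292 0.019]]
nut [242.7 238.1] 114 [[0.465 0.225 0.019]]
pan 1125 [ 0.389  0.366 -0.004] [0.484 0.447 0.047] [0.437 0.408 0.005]
((162.92117309570312, 249.04566955566406), (32.7231559753418, 42.643165588378906), 14.931416511535645) [[0.395, 0.451, 0.03], [0.49, 0.433, 0.03], [0.473, 0.359, 0.03], [0.378, 0.379, 0.03]]
bowl 2585 [ 0.463 -0.198 -0.002] [ 0.608 -0.048  0.057] [ 0.532 -0.131  0.022]
((391.0, 214.5), (59.0, 56.0), 90.0) [[0.598, -0.054, 0.03], [0.603, -0.187, 0.03], [0.463, -0.185, 0.03], [0.459, -0.054, 0.03]]
((398.71429443359375, 214.5), 35.80177307128906)
[[ 0.52831483 -0.13169598  0.051     ]]
handle 356 [0.328 0.396 0.036] [0.397 0.449 0.137] [0.362 0.415 0.096]
((150.11000061035156, 283.7300109863281), (23.334524154663086, 35.63818359375), 8.13010311126709) [[0.319, 0.458, 0.03], [0.398, 0.452, 0.03], [0.392, 0.4, 0.03], [0.313, 0.406, 0.03]]
0.04 [0.39  0.418 0.046] 50
0.06 [0.377 0.411 0.071] 52
0.07999999999999999 [0.366 0.413 0.09 ] 65
0.09999999999999999 [0.355 0.414 0.11 ] 68
0.12 [0.341 0.418 0.129] 112
```

View pics/z.png

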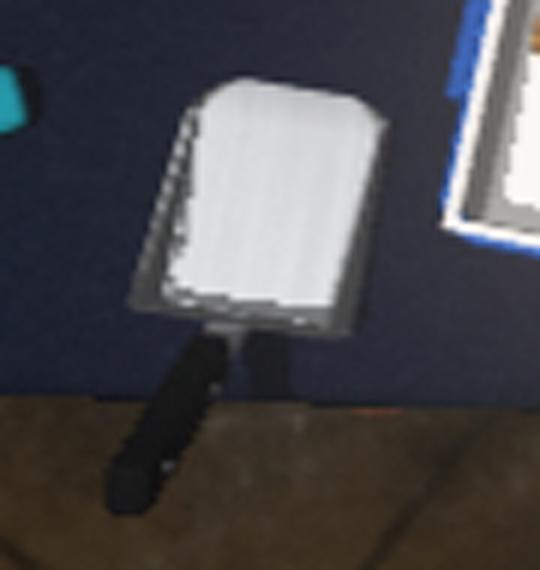

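```bash
python3 - <<'E'
from h import *
z=np.load("top0.npz");p,d=z["p"],z["d"];C=cam("top");W=cloud(C,d)
e=pts(C,(141.8,295.5),.128)[0];l=pts(C,(172,231.5),.004)[0]
v=(l-e)[:2];print("end",e,"lip",l,"len",np.hypot(*v),"yaw",np.degrees(np.arctan2(v[1],v[0])))
u=v/np.hypot(*v);print("origin",l[:2]-.045*u,"grip",l[:2]-.129*u)
# bowl by depth: rim above .03
q=W[180:250,350:415];m=(q[...,2]>.03)&(q[...,2]<.07)
P=q[m];print("bowl rim",P.min(0),P.max(0),(P.min(0)+P.max(0))/2)
a=cv2.fitEllipse(np.argwhere(m)[:,::-1].astype(np.float32)+[350,180]);print(a)
c,r=cv2.minEnclosingCircle((P[P[:,2]>.042][:,:2]*1000).astype(np.float32));print(c,r)
# tin
t=W[255:290,375:415];P=t[(t[...,2]>.06)&(t[...,2]<.09)];print("tin",P.min(0),P.max(0))
# things behind
t=W[110:160,195:365];P=t[(t[...,2]>.07)];print(P.min(0),P.max(0))
# bin inner floor
g=(p.min(-1)>200)&(abs(W[...,2]-.004)<.012);g[:,:195]=0;g[:,345:]=0;g[:180]=0;g[285:]=0
g=cv2.morphologyEx(g.astype(np.uint8),cv2.MORPH_OPEN,np.ones((5,5)))
P=(W[g>0][:,:2]*1000).astype(np.float32);r=cv2.minAreaRect(P);print("floor",r)
w=W[(W[...,2]>.055)&(W[...,2]<.08)];w=w[(w[:,0]>.36)&(w[:,0]<.6)&(w[:,1]>-.03)&(w[:,1]<.36)]
print("rim",cv2.minAreaRect((w[:,:2]*1000).astype(np.float32)))
E
```

```text
end [0.3376782  0.41752163 0.128     ] lip [0.47585709 0.39322164 0.004     ] len 0.1402993007320698 yaw -9.973987121709008
origin [0.43153719 0.40101569] grip [0.34880673 0.41556458]
bowl rim [ 0.47134673 -0.16305922  0.03008523] [ 0.58447773 -0.04829476  0.05712574] [ 0.52791223 -0.10567699  0.04360549]Traceback (most recent call last):
  File "<stdin>", line 9, in <module>
cv2.error: OpenCV(4.12.0) /io/opencv/modules/imgproc/src/shapedescr.cpp:356: error: (-215:Assertion failed) n >= 0 && (depth == CV_32F || depth == CV_32S) in function 'fitEllipseNoDirect'
```

```bash
python3 - <<'E'
from h import *
z=np.load("top0.npz");p,d=z["p"],z["d"];C=cam("top");W=cloud(C,d)
t=W[255:290,375:415];P=t[(t[...,2]>.06)&(t[...,2]<.09)];print("tin",P.min(0),P.max(0))
g=(p.min(-1)>200)&(abs(W[...,2]-.004)<.012);g[:,:195]=0;g[:,345:]=0;g[:180]=0;g[285:]=0
g=cv2.morphologyEx(g.astype(np.uint8),cv2.MORPH_OPEN,np.ones((5,5)))
P=(W[g>0][:,:2]*1000).astype(np.float32);r=cv2.minAreaRect(P);print("floor",r)
w=W[(W[...,2]>.055)&(W[...,2]<.08)];w=w[(w[:,0]>.36)&(w[:,0]<.6)&(w[:,1]>-.03)&(w[:,1]<.36)]
print("rim",cv2.minAreaRect((w[:,:2]*1000).astype(np.float32)))
E
```

```text
tin [ 0.36764924 -0.14526238  0.06012296] [ 0.42238287 -0.08919089  0.07577116]
floor ((483.0164794921875, 161.9840850830078), (294.7333679199219, 140.2646484375), 80.66209411621094)
rim ((479.30889892578125, 165.55072021484375), (331.0934143066406, 164.3614501953125), 80.73882293701172)
```

apply_moves([
  [100,0,0,0.8,0],
  [100,0.3,0.9,0.4,0],
  [100,0.3,0.9,0,-0.2],
  [100,0.3,0.9,0,-0.2],
  [100,0.3,0.9,0,-0.2],
  [100,0.3,0.9,0,-0.2],
])

```text
clock: 0.85
position: [0.2508, -0.3321, 0.2986]
ee_rot: [3.133, -0.225, -0.0]
force: [1.3, -0.3, 0.8]
width: 0.996
gripper_force: 0.0
```

apply_moves([
  [50,0.1,1,0,0],
  [50,0.1,1,0,0],
  [50,0.1,1,0,0],
  [50,0.1,1,0,0],
  [50,0.1,1,0,0],
  [50,0.1,1,0,0],
  [50,0.1,1,0,0],
  [50,0,1,0,0],
  [50,0,1,0,0],
  [50,0,1,0,0],
  [50,0,1,0,0],
  [50,0,1,0,0],
])

```text
clock: 2.35
position: [0.2946, 0.2935, 0.2966]
ee_rot: [3.133, -0.218, -0.017]
force: [0.6, -0.0, -0.2]
width: 0.5
gripper_force: 0.0
```

apply_moves([
  [50,0,0.4,0,-0.06],
  [50,0,0,0,0],
  [50,0,0,0,0],
])

```text
clock: 2.72
position: [0.295, 0.3064, 0.2968]
ee_rot: [3.13, -0.247, -0.015]
force: [0.3, -0.9, -0.2]
width: 0.499
gripper_force: 0.0
```

```bash
python3 - <<'E'
from h import *
s,p,d,C=snap("wrist","w1");print(s["position"],s["ee_rot"]);np.savez("w1.npz",p=p,d=d,Rm=C[1],o=C[2],K=C[0])
E
```

```text
[0.29500148 0.30637525 0.29683661] [ 3.12987945 -0.24695031 -0.01456802]
```

View pics/w1.png

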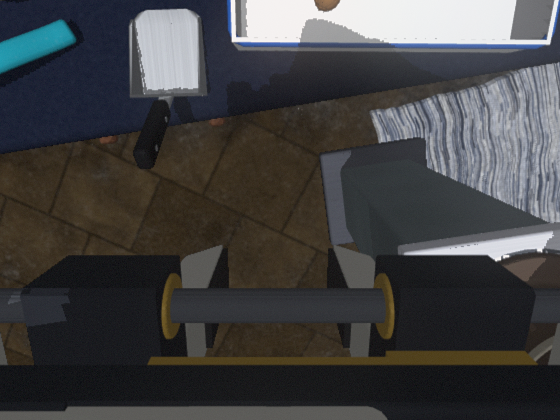

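The wrist view shows the scoop's pan with corners (132,12), (200,12), (207,96) and (130,96). The handle runs from (167,98) to (147,160), and the bin rim is to the right.

```bash
python3 - <<'E'
from h import *
z=np.load("w1.npz");C=(z["K"],z["Rm"],z["o"])
e=pts(C,(147,157),.128)[0];l=pts(C,(166.5,11),.004)[0];b=pts(C,[(130,96),(207,96)],.04)
print(e,l,b.round(3));v=(l-e)[:2];u=v/np.hypot(*v);print(np.hypot(*v),np.degrees(np.arctan2(*v[::-1])))
print("grip",l[:2]-.129*u,e[:2]+.019*u)
n=(b[0]-b[1]);print(np.degrees(np.arctan2(n[1],n[0]))-90,np.hypot(*n[:2]),b.mean(0)[:2]-.037*u)
W=cloud(C,z["d"]);p=z["p"];q=W[95:172,125:180];m=(q[...,2]>.02)&(q[...,2]<.16)
P=q[m];print(len(P))
for lo in np.arange(.04,.14,.015):
    k=(P[:,2]>lo)&(P[:,2]<lo+.015);print(lo.round(3),P[k].mean(0).round(3),k.sum())
E
```

```text
[0.33939533 0.41587769 0.128     ] [0.47999149 0.39994619 0.004     ] [[0.398 0.45  0.04 ]
 [0.385 0.369 0.04 ]]
0.14149591486387 -6.464831435777408
grip [0.35181178 0.41447073] [0.35827451 0.41373842]
-9.047048228596594 0.08209536270509947 [0.35430209 0.41328771]
1699
0.04 [0.391 0.419 0.044] 155
0.055 [0.38  0.41  0.064] 146
0.07 [0.374 0.412 0.078] 225
0.085 [0.365 0.413 0.093] 255
0.1 [0.357 0.414 0.108] 265
0.115 [0.344 0.416 0.124] 433
0.13 [0.343 0.419 0.132] 206
```

apply_moves([
  [50,0.25,0.45,0,0],
  [50,0.25,0.45,0,0],
  [50,0.25,0.45,-0.3,0],
  [50,0.23,0.44,-0.5,0],
  [50,0,0,-0.5,0],
  [50,0,0,-0.5,0],
  [50,0,0,0,0],
  [50,0,0,0,0],
])

```text
clock: 3.78
position: [0.3553, 0.4138, 0.1901]
ee_rot: [-3.131, 0.252, 0.014]
force: [0.7, -0.1, 0.0]
width: 0.502
gripper_force: 0.0
```

apply_moves([
  [50,-0.02,0,-0.5,0],
  [50,0,0,-0.5,0],
  [50,0,0,-0.5,0],
  [50,0,0,-0.35,0],
  [50,0,0,0,0],
  [0,0,0,0,0],
  [0,0,0,0,0],
  [0,0,0,0,0],
  [0,0,0,0,0],
], newtons=60)

```text
clock: 4.9
position: [0.3532, 0.415, 0.0787]
ee_rot: [-3.131, 0.248, 0.013]
force: [-1.0, -0.0, 5.0]
width: 0.174
gripper_force: 59.0
```

```bash
python3 - <<'E'
from h import *
print(observe())
E
```

```text
{'clock': 4.9, 'joints': array([-0.90187381,  0.4827509 , -0.07701021,  1.92220817,  0.04168709,
        0.7422566 , -2.72997975]), 'dq': array([ 0.00027747,  0.00187556,  0.00051628,  0.00175192,  0.00157994,
        0.00150846, -0.00228851]), 'joint_efforts': array([ 2.53924504e-01, -5.97186577e+01, -2.18071737e-01, -2.21781313e+01,
        8.56870716e-02, -7.22473743e-02,  3.85764206e-02]), 'position': array([0.35319701, 0.41500499, 0.07874083]), 'ee_rot': array([-3.13142121,  0.24823683,  0.01338413]), 'force': array([-0.95655305, -0.02345883,  5.03608146]), 'ft_torque': array([ 0.16022604, -0.00806178,  0.00908339]), 'gripper_force': 58.982900977134705, 'width': 0.17415715437209328}
```

apply_moves([
  [0,0,0,0.15,0],
  [0,0,0,0.4,0],
  [0,0,0,0.4,0],
  [0,0,0,0.4,0],
  [0,0,0,0.4,0],
  [0,0,0,0,0],
])

```text
clock: 5.65
position: [0.3535, 0.415, 0.1847]
ee_rot: [-3.13, 0.249, 0.012]
force: [0.7, 0.2, -2.6]
width: 0.17
gripper_force: 59.4
```

apply_moves([
  [0,0.1,-0.4,0,0.3],
  [0,0.15,-0.6,0,0.3],
  [0,0.15,-0.6,0,0.3],
  [0,0.15,-0.6,0,0.3],
  [0,0.15,-0.6,0,0.3],
  [0,0.15,-0.6,0,0.3],
  [0,0.15,-0.6,0,0.3],
  [0,0.15,-0.6,0,0.3],
  [0,0.15,-0.6,0,0.3],
  [0,0.12,-0.6,0,0.3],
  [0,0.1,-0.5,0,0.14],
  [0,0,0,0,0],
])

```text
clock: 7.15
position: [0.4436, 0.0336, 0.182]
ee_rot: [2.389, 2.029, -0.012]
force: [-0.7, 0.5, -1.8]
width: 0.171
gripper_force: 59.6
```

```bash
python3 - <<'E'
from h import *
s,p,d,C=snap("side","s1");print(s["position"],s["ee_rot"],s["joints"])
s,p,d,C=snap("wrist","w2");cv2.imwrite("pics/w2s.png",np.hstack([cv2.imread("pics/s1.png")[150:330,200:420],cv2.imread("pics/w2.png")[0:360:2,::2]]))
E
```

```text
[0.44359331 0.03356525 0.18196283] [ 2.38949241  2.0285782  -0.01234008] [-0.0634216   0.20440574 -0.16406967  2.03831988  0.05478071  0.90597137
 -0.42111125]
```

View pics/w2s.png

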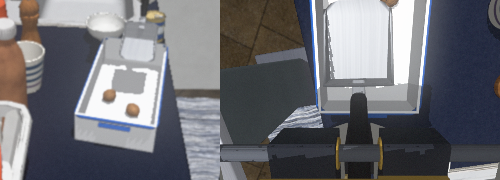

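The crops show the scoop held level over the bin, aligned with it. Its pan is in the left half of the wrist view, and there are nuts in the far half.

```bash
python3 - <<'E'
from h import *
s,p,d,C=snap("wrist","w3");W=cloud(C,d);h=cv2.cvtColor(p,cv2.COLOR_RGB2HSV)
a=np.radians(80.7);bx=np.array([np.cos(a),np.sin(a)]);by=np.array([-bx[1],bx[0]]);c=np.array([.48,.165])
X=(W[...,:2]-c)@bx;Y=(W[...,:2]-c)@by
# blue rim pixels cast on z=.066
m=(h[...,0]>100)&(h[...,0]<125)&(h[...,1]>130)&(h[...,2]>110)
uv=np.argwhere(m)[:,::-1];P=pts(C,uv,.066)[:,:2]-c;x=P@bx;y=P@by
k=(abs(x)<.17)&(abs(y)<.1)
for lo in np.arange(-.14,.16,.04):
    q=k&(x>lo)&(x<lo+.04);yy=y[q]
    l,r=yy[yy>.05],yy[yy<-.05]
    print(round(lo,2),[np.round(np.percentile(t,[5,50,95]),4) if len(t)>5 else None for t in(l,r)])
q=k&(abs(y)<.06)&(x<-.1);print("end",np.percentile(x[q],[5,50,95]) if q.any() else 0)
# pan: scoop yaw & sides from depth, at z .1-.14
mm=(W[...,2]>.08)&(W[...,2]<.155)&(abs(Y)<.09)&(X>-.12)&(X<.03)
print("scoop pts",mm.sum(),np.percentile(X[mm],[1,99]),np.percentile(Y[mm],[1,99]))
for lo in np.arange(-.09,.0,.015):
    q=mm&(X>lo)&(X<lo+.015);print(lo.round(3),np.percentile(Y[q],[1,50,99]).round(4),W[...,2][q&(abs(Y-.014)<.02)].mean().round(4))
nm=(h[...,0]<20)&(h[...,1]>80)&(X<.16)&(X>-.1)&(abs(Y)<.08)
n,_,st,ce=cv2.connectedComponentsWithStats(nm.astype(np.uint8))
for i in range(1,n):
    if st[i,4]>60:
        P=pts(C,ce[i],.019)[0,:2]-c;print("nut",ce[i],st[i],(P@bx).round(4),(P@by).round(4))
E
```

```text
-0.14 [array([0.0779, 0.0792, 0.0803]), array([-0.0807, -0.0798, -0.0789])]
-0.1 [array([0.0778, 0.079 , 0.0802]), array([-0.0809, -0.08  , -0.0791])]
-0.06 [array([0.0776, 0.0789, 0.0801]), array([-0.0809, -0.0801, -0.0792])]
-0.02 [array([0.0775, 0.0787, 0.08  ]), array([-0.081 , -0.0802, -0.0793])]
0.02 [None, None]
0.06 [None, None]
0.1 [None, None]
0.14 [None, None]
end [-0.15925794 -0.15508578 -0.15349761]
scoop pts 24059 [-0.0963595  -0.00410268] [-0.02112602  0.05317329]
-0.09 [-0.0219  0.0156  0.0527] 0.1058
-0.075 [-0.0216  0.0163  0.0529] 0.1049
-0.06 [-0.0212  0.0156  0.0535] 0.1054
-0.045 [-0.0209  0.0162  0.0537] 0.1059
-0.03 [-0.0208  0.0162  0.0538] 0.1063
-0.015 [-0.0189  0.0162  0.0519] 0.1042
nut [338.38888889   3.48333333] [322   0  31  12 180] 0.014 -0.0324
```

apply_moves([
  [0,-0.03,-0.16,0,-0.01],
  [0,0,0,-0.4,0],
  [0,0,0,-0.5,0],
  [0,0,0,-0.4,0],
  [0,0,0,-0.2,0],
  [0,0,0,-0.1,0],
  [0,0,0,-0.06,0],
  [0,0,0,0,0],
])

```text
clock: 8.3
position: [0.4426, 0.0268, 0.0837]
ee_rot: [2.39, 2.027, -0.008]
force: [-0.2, -1.2, -1.6]
width: 0.169
gripper_force: 59.6
```

apply_moves([
  [0,0,0,-0.02,0],
  [0,0,0,-0.02,0],
  [0,0,0,0,0],
])

```text
clock: 8.68
position: [0.4431, 0.0264, 0.0825]
ee_rot: [2.39, 2.025, -0.007]
force: [-2.8, -2.4, 19.3]
width: 0.172
gripper_force: 59.5
```

apply_moves([
  [0,0.02,0.12,0.007,0],
  [0,0.033,0.2,0,0],
  [0,0.033,0.2,0,0],
  [0,0.033,0.2,0,0],
  [0,0.033,0.2,0,0],
  [0,0.033,0.2,0,0],
  [0,0.033,0.2,0,0],
  [0,0.033,0.2,0,0],
  [0,0.033,0.2,0,0],
  [0,0.033,0.2,0,0],
  [0,0.033,0.2,0,0],
  [0,0,0,0,0],
])

```text
clock: 10.18
position: [0.4647, 0.1544, 0.0826]
ee_rot: [2.389, 2.026, -0.005]
force: [0.5, -1.9, 8.6]
width: 0.175
gripper_force: 59.5
```

```bash
cat >> h.py <<'E'
a_=np.radians(80.6);bx=np.array([np.cos(a_),np.sin(a_)]);by=np.array([-bx[1],bx[0]]);c0=np.array([.4805,.165])
def binf(P): P=np.asarray(P)[...,:2]-c0;return np.stack([P@bx,P@by],-1)
def nuts(n="top",z=.019,f=None):
    s,p,d,C=snap(n,f);h=cv2.cvtColor(p,cv2.COLOR_RGB2HSV);W=cloud(C,d);B=binf(W)
    m=(h[...,0]<20)&(h[...,1]>80)&(abs(B[...,0])<.16)&(abs(B[...,1])<.08)&(W[...,2]<.1)
    k,_,st,ce=cv2.connectedComponentsWithStats(m.astype(np.uint8))
    t=binf(s["position"]);print("tcp bin",t.round(4),"lip~",(t[0]+.131).round(4),"z",s["position"][2].round(4))
    for i in range(1,k):
        if st[i,4]>20:print(n,"nut",ce[i].round(1),st[i,4],binf(pts(C,ce[i],z)).round(4))
E
python3 - <<'E'
from h import *
nuts("side");nuts("top");nuts("wrist",f="w4")
E
```

```text
tcp bin [-0.013   0.0139] lip~ 0.118 z 0.0826
side nut [305.2 246.2] 95 [[ 0.0266 -0.0403]]
tcp bin [-0.0131  0.0139] lip~ 0.1179 z 0.0826
top nut [214.9 213.4] 112 [[ 0.1324 -0.0186]]
top nut [215.5 228. ] 113 [[0.1237 0.0145]]
tcp bin [-0.0131  0.014 ] lip~ 0.1179 z 0.0826
wrist nut [367.1 157.1] 1621 [[ 0.0295 -0.0402]]
```

View pics/w4.png

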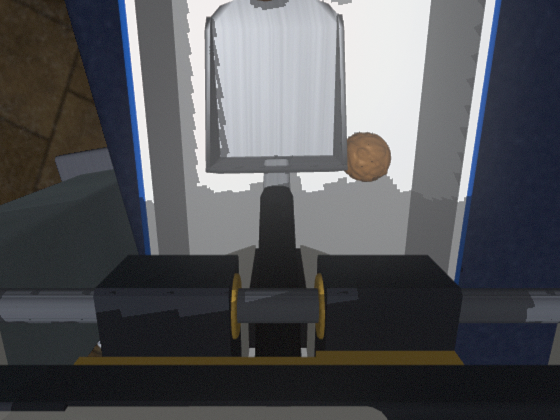

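The picture shows one nut just right of the pan at (367,157), and the pan empty. From the top view, the other two nuts are between the lip and the end wall.

apply_moves([
  [0,0.05,-0.07,0,0],
  [0,0.1,-0.03,0,0],
  [0,0.1,-0.02,0,0],
  [0,0,0,0,0],
  [0,0.018,0.1,0,0],
  [0,0.018,0.1,0,0],
  [0,0.018,0.1,0,0],
  [0,0.018,0.1,0,0],
  [0,0.018,0.1,0,0],
  [0,0.01,0.06,0,0],
  [0,0,0,0,0],
])

```text
clock: 11.7
position: [0.4855, 0.1793, 0.0827]
ee_rot: [2.39, 2.024, -0.007]
force: [-0.9, -6.5, 11.7]
width: 0.169
gripper_force: 59.5
```

```bash
python3 - <<'E'
from h import *
nuts("top");nuts("wrist")
E
```

```text
tcp bin [ 0.0149 -0.0026] lip~ 0.1459 z 0.0827
top nut [210.2 227.4] 166 [[0.1362 0.0156]]
tcp bin [ 0.0149 -0.0026] lip~ 0.1459 z 0.0827
wrist nut [261.4  17.2] 3925 [[0.1329 0.0052]]
wrist nut [369.6 161.6] 1900 [[ 0.0547 -0.0584]]
```

apply_moves([
  [0,-0.09,0.02,0,0],
  [0,-0.09,0.02,0,0],
  [0,-0.09,0.02,0,0],
  [0,-0.09,0.02,0,0],
  [0,-0.09,0.02,0,0],
  [0,-0.09,0.02,0,0],
  [0,0.008,0.04,0,0],
  [0,0.008,0.04,0,0],
  [0,0,0,0,0],
])

```text
clock: 12.92
position: [0.4539, 0.1902, 0.0827]
ee_rot: [2.391, 2.023, -0.009]
force: [0.3, -10.7, 18.5]
width: 0.176
gripper_force: 59.5
```

```bash
python3 - <<'E'
from h import *
nuts("top",f="t5");nuts("wrist",f="w5")
a=cv2.imread("pics/t5.png")[180:290,190:350];a=cv2.resize(a,None,fx=2.5,fy=2.5)
b=cv2.imread("pics/w5.png")[:275,100:500];cv2.imwrite("pics/c5.png",np.hstack([a,b]))
E
```

```text
tcp bin [0.0205 0.0304] lip~ 0.1515 z 0.0827
tcp bin [0.0205 0.0304] lip~ 0.1515 z 0.0826
wrist nut [234.2  24.5] 2573 [[0.1348 0.0528]]
wrist nut [299.7  24.8] 2454 [[0.1345 0.0174]]
wrist nut [425.3 171.2] 1753 [[ 0.0541 -0.0594]]
```

View pics/c5.png

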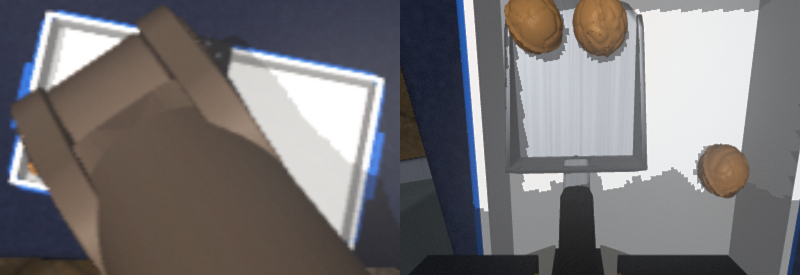

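The crop shows two nuts side by side on the lip at (534,22) and (600,25), against the end wall. The third is right of the pan at (722,168). I'll lower the grip and draw it back so the nose lifts about the heel and the nuts roll in.

apply_moves([
  [0,0,0,-0.03,0],
  [0,-0.008,-0.047,-0.018,0],
  [0,-0.008,-0.047,-0.018,0],
  [0,-0.008,-0.047,-0.018,0],
  [0,-0.008,-0.047,-0.018,0],
  [0,-0.008,-0.047,-0.018,0],
  [0,-0.008,-0.047,-0.018,0],
  [0,0,0,0,0],
], newtons=15)

```text
clock: 14.02
position: [0.4499, 0.1751, 0.073]
ee_rot: [2.391, 2.027, -0.009]
force: [1.3, 0.8, 1.9]
width: 0.175
gripper_force: 15.0
```

```bash
cat >> h.py <<'E'
def pan(s,d,C):   # pan tilt (deg, + nose up) along tool x, from wrist depth, left strip of pan
    W=cloud(C,d);t=yaw(s);q=W-s["position"];x=q@t[:,0];y=q@np.array([-t[1,0],t[0,0],0.])
    for lo in np.arange(.04,.14,.02):
        m=(x>lo)&(x<lo+.02)&(abs(y)<.03)&(q[...,2]>-.15)&(q[...,2]<.02)
        if m.sum()>20:print("pan x",lo.round(3),"z",np.percentile(W[...,2][m],[10,50,90]).round(4))
E
python3 - <<'E'
from h import *
nuts("wrist",f="w6");s,p,d,C=snap("wrist");pan(s,d,C)
E
```

```text
tcp bin [0.0049 0.0318] lip~ 0.1359 z 0.073
wrist nut [249.4   4.9] 483 [[0.1267 0.0455]]
wrist nut [309.4   6.1] 562 [[0.1261 0.0148]]
wrist nut [439.1 147. ] 1935 [[ 0.0546 -0.0601]]
wrist nut [417.3 159.3] 23 [[ 0.0476 -0.0485]]
pan x 0.04 z [0.0052 0.0344 0.0474]
pan x 0.06 z [0.0057 0.0074 0.009 ]
pan x 0.08 z [0.0093 0.0111 0.0127]
pan x 0.1 z [0.0131 0.0151 0.0379]
pan x 0.12 z [0.0158 0.017  0.0313]
```

```bash
python3 - <<'E'
from h import *
s,p,d,C=snap("top","t6");s,p2,d2,C2=snap("side","s6")
a=cv2.resize(p[180:290,190:350],None,fx=2,fy=2);b=cv2.resize(p2[180:310,270:380],None,fx=2.5,fy=2.5,interpolation=cv2.INTER_CUBIC);w=cv2.imread("pics/w6.png")[:200,140:340,::-1]
H=330;o=np.zeros((H,800,3),np.uint8)
o[:220,:320]=a;o[:325,320:595]=b;o[:200,597:797]=w
cv2.imwrite("pics/c6.png",o[...,::-1])
E
```

```text
(no output)
```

View pics/c6.png

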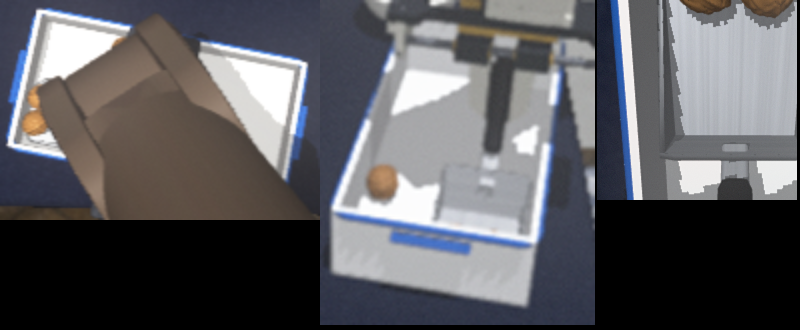

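The crops show both nuts still at the nose, against the end wall. At an 11° tilt they still sit on the outer side of the bevel, so I'll tilt further.

apply_moves([
  [0,-0.007,-0.044,-0.034,0],
  [0,-0.007,-0.044,-0.034,0],
  [0,-0.007,-0.044,-0.034,0],
  [0,-0.007,-0.044,-0.034,0],
  [0,-0.007,-0.044,-0.034,0],
  [0,0,0,0,0],
  [0,0,0,0,0],
])

```text
clock: 15.1
position: [0.4477, 0.1616, 0.0628]
ee_rot: [2.391, 2.026, -0.01]
force: [1.0, -2.4, 3.1]
width: 0.175
gripper_force: 15.0
```

```bash
python3 - <<'E'
from h import *
nuts("wrist",f="w7");nuts("top",.04);s,p,d,C=snap("wrist");pan(s,d,C)
E
```

```text
tcp bin [-0.0087  0.0318] lip~ 0.1223 z 0.0628
wrist nut [313.7   0.4] 32 [[0.1127 0.0137]]
wrist nut [451.  122.9] 2225 [[ 0.0549 -0.0603]]
tcp bin [-0.0086  0.0318] lip~ 0.1224 z 0.0628
top nut [251.1 203.6] 100 [[ 0.0526 -0.0553]]
top nut [210.2 237.3] 206 [[0.1283 0.0387]]
pan x 0.04 z [0.0027 0.0427 0.0599]
pan x 0.06 z [0.0057 0.0087 0.0301]
pan x 0.08 z [0.0096 0.0126 0.0157]
pan x 0.1 z [0.0167 0.0222 0.0506]
pan x 0.12 z [0.0219 0.0228 0.0238]
```

```bash
python3 - <<'E'
from h import *
for i in range(2):
    s,p,d,C=snap("top");h=cv2.cvtColor(p,cv2.COLOR_RGB2HSV);W=cloud(C,d);B=binf(W)
    m=(h[...,0]<20)&(h[...,1]>80)&(B[...,0]>.08)&(B[...,0]<.16)&(abs(B[...,1])<.08)&(W[...,2]<.1)
    P=np.c_[B[m],W[m][:,2]];print(m.sum(),np.percentile(P,[2,50,98],axis=0).round(4))
s,p,d,C=snap("wrist");W=cloud(C,d);B=binf(W);P=np.c_[B.reshape(-1,2),W[...,2].ravel()]
for y in(0.015,.03,.05):
  for lo in np.arange(.03,.15,.01):
    k=(abs(P[:,1]-y)<.004)&(P[:,0]>lo)&(P[:,0]<lo+.01)
    if k.sum()>5:print(y,lo.round(2),np.median(P[k,2]).round(4),end=" | ")
  print()
E
```

```text
135 [[0.1204 0.0351 0.0457]
 [0.1321 0.0476 0.056 ]
 [0.1464 0.0603 0.0619]]
132 [[0.1207 0.035  0.0471]
 [0.132  0.0478 0.056 ]
 [0.1464 0.0599 0.0618]]
0.015 0.03 0.0032 | 0.015 0.04 0.044 | 0.015 0.05 0.0244 | 0.015 0.06 0.0311 | 0.015 0.07 0.0316 | 0.015 0.08 0.014 | 0.015 0.09 0.0173 | 0.015 0.1 0.0206 | 0.015 0.11 0.0227 | 
0.03 0.03 0.0619 | 0.03 0.04 0.0449 | 0.03 0.05 0.0342 | 0.03 0.06 0.219 | 0.03 0.07 0.0375 | 0.03 0.08 0.0157 | 0.03 0.09 0.0172 | 0.03 0.1 0.0206 | 0.03 0.11 0.0227 | 
0.05 0.03 0.0032 | 0.05 0.04 0.0442 | 0.05 0.05 0.0234 | 0.05 0.06 0.0066 | 0.05 0.07 0.0101 | 0.05 0.08 0.0137 | 0.05 0.09 0.0171 | 0.05 0.1 0.0206 | 0.05 0.11 0.0226 |
```

```bash
python3 - <<'E'
from h import *
s,p,d,C=snap("wrist");W=cloud(C,d);B=binf(W);h=cv2.cvtColor(p,cv2.COLOR_RGB2HSV)
m=(abs(B[...,0]-.068)<.012)&(abs(B[...,1]-.02)<.012)&(W[...,2]>.025)&(W[...,2]<.06)
ii=np.argwhere(m);print(m.sum(),ii.min(0),ii.max(0),np.median(p[m],0),np.median(h[m],0))
b=(h[...,0]<20)&(h[...,1]>70);k,_,st,ce=cv2.connectedComponentsWithStats(b.astype(np.uint8))
for i in range(1,k):
    if st[i,4]>100:
        q=_==i;print(st[i],np.median(W[q],0).round(3),np.median(B[q],0).round(3))
E
```

```text
1895 [ 71 277] [122 318] [150. 111.  75.] [ 15. 127. 150.]
[    0     0   120   211 16000] [-0.192  0.347 -0.902] [0.071 0.701]
[ 256   64   63   59 2972] [0.465 0.239 0.035] [0.07  0.027]
[ 424   95   53   60 2360] [0.544 0.211 0.029] [ 0.056 -0.055]
```

One nut has rolled to the back of the pan. The other is still perched on the lip, so I'll tilt a little more.

apply_moves([
  [0,-0.006,-0.036,-0.034,0],
  [0,-0.006,-0.036,-0.034,0],
  [0,-0.006,-0.036,-0.034,0],
  [0,0,0,0,0],
  [0,0,0,0,0],
])

```text
clock: 16.08
position: [0.4467, 0.1558, 0.0568]
ee_rot: [2.39, 2.027, -0.009]
force: [-0.3, -1.6, 2.8]
width: 0.173
gripper_force: 15.0
```

```bash
cat >> h.py <<'E'
def blobs(n,f=None):
    s,p,d,C=snap(n,f);W=cloud(C,d);B=binf(W);h=cv2.cvtColor(p,cv2.COLOR_RGB2HSV)
    b=(h[...,0]<20)&(h[...,1]>70)&(abs(B[...,0])<.3)&(abs(B[...,1])<.2)&(W[...,2]>.005)&(W[...,2]<.3);k,l,st,ce=cv2.connectedComponentsWithStats(b.astype(np.uint8))
    for i in range(1,k):
        if st[i,4]>60:q=l==i;print(n,ce[i].round(),st[i,4],"bin xy",np.median(B[q],0).round(3),"z",np.percentile(W[q][:,2],[5,95]).round(3),"world",np.median(W[q],0).round(3))
E
python3 - <<'E'
from h import *
blobs("wrist","w8");blobs("top")
E
```

```text
wrist [310.  82.] 3184 bin xy [0.069 0.017] z [0.029 0.039] world [0.475 0.235 0.036]
wrist [457. 111.] 2560 bin xy [ 0.056 -0.055] z [0.023 0.032] world [0.544 0.211 0.029]
top [217. 130.] 897 bin xy [ 0.146 -0.18 ] z [0.026 0.206] world [0.683 0.279 0.158]
top [251. 204.] 112 bin xy [ 0.052 -0.056] z [0.024 0.034] world [0.544 0.208 0.03 ]
top [208. 241.] 139 bin xy [0.129 0.048] z [0.055 0.067] world [0.454 0.3   0.062]
```

apply_moves([
  [0,0.06,-0.02,0,0],
  [0,-0.06,-0.02,0,0],
  [0,0.06,-0.02,0,0],
  [0,-0.06,-0.02,0,0],
  [0,0,0,0,0],
  [0,0,0,0,0],
])

```text
clock: 16.92
position: [0.4468, 0.1507, 0.0568]
ee_rot: [2.391, 2.027, -0.009]
force: [-0.0, -0.6, 0.7]
width: 0.174
gripper_force: 15.0
```

```bash
python3 - <<'E'
from h import *
blobs("wrist","w9");blobs("top")
E
```

```text
wrist [255.  10.] 1286 bin xy [0.09  0.039] z [0.043 0.054] world [0.456 0.26  0.05 ]
wrist [310.  82.] 3175 bin xy [0.064 0.016] z [0.029 0.039] world [0.476 0.23  0.036]
wrist [457. 100.] 2611 bin xy [ 0.056 -0.055] z [0.023 0.032] world [0.544 0.211 0.029]
top [217. 130.] 899 bin xy [ 0.146 -0.18 ] z [0.026 0.206] world [0.683 0.28  0.158]
top [251. 204.] 113 bin xy [ 0.052 -0.055] z [0.024 0.035] world [0.544 0.208 0.03 ]
top [228. 244.] 96 bin xy [0.085 0.045] z [0.041 0.052] world [0.449 0.256 0.047]
```

Both nuts are now in the pan. I'll ease the tilt, regrip hard, lift slightly, retreat and change lanes behind the third nut.

apply_moves([
  [0,0.01,0.06,0.05,0],
  [0,0.01,0.06,0.05,0],
  [0,0.01,0.06,0.05,0],
  [0,0.01,0.06,0.05,0],
  [0,0.01,0.06,0.05,0],
  [0,0,0,0,0],
])

```text
clock: 17.77
position: [0.4487, 0.1656, 0.0715]
ee_rot: [2.391, 2.023, -0.017]
force: [-2.2, -11.0, 3.2]
width: 0.172
gripper_force: 15.0
```

```bash
python3 - <<'E'
from h import *
blobs("wrist");blobs("top");s,p,d,C=snap("wrist");pan(s,d,C);print(binf(s["position"]))
E
```

```text
wrist [310.  87.] 3052 bin xy [0.076 0.016] z [0.041 0.051] world [0.477 0.243 0.048]
wrist [235.  89.] 2896 bin xy [0.075 0.05 ] z [0.043 0.054] world [0.443 0.247 0.05 ]
wrist [441. 128.] 2144 bin xy [ 0.056 -0.055] z [0.023 0.032] world [0.544 0.212 0.029]
top [217. 130.] 903 bin xy [ 0.145 -0.181] z [0.025 0.206] world [0.683 0.279 0.158]
pan x 0.04 z [0.0027 0.0559 0.0724]
pan x 0.06 z [0.028  0.0458 0.0515]
pan x 0.08 z [0.0253 0.0451 0.0513]
pan x 0.1 z [0.0291 0.0325 0.0356]
pan x 0.12 z [0.0344 0.0353 0.0356]
[-0.00458862  0.03135895]
```

apply_moves([
  [0,0,0,0,0],
  [0,-0.01,-0.06,0.15,0],
  [0,-0.027,-0.16,0.15,0],
  [0,-0.034,-0.206,0,0],
  [0,-0.034,-0.206,0,0],
  [0,-0.034,-0.206,0,0],
  [0,-0.034,-0.206,0,0],
  [0,-0.034,-0.206,0,0],
  [0,-0.034,-0.206,0,0],
  [0,-0.034,-0.206,0,0],
  [0,-0.034,-0.206,0,0],
  [0,-0.034,-0.206,0,0],
], newtons=60)

```text
clock: 19.42
position: [0.4291, 0.0436, 0.0898]
ee_rot: [2.391, 2.027, -0.009]
force: [1.1, -0.1, -1.5]
width: 0.173
gripper_force: 60.0
```

apply_moves([
  [0,0.1,-0.02,0,0],
  [0,0.18,-0.03,0,0],
  [0,0.2,-0.03,0,0],
  [0,0.2,-0.03,0,0],
  [0,0.2,-0.03,0,0],
  [0,0.12,-0.02,0,0],
  [0,0.06,-0.01,0,0],
  [0,0,0,0,0],
])

```text
clock: 20.42
position: [0.4928, 0.0342, 0.0897]
ee_rot: [2.391, 2.027, -0.009]
force: [-0.0, 0.3, -1.2]
width: 0.169
gripper_force: 60.0
```

```bash
python3 - <<'E'
from h import *
blobs("wrist");s,p,d,C=snap("wrist");pan(s,d,C);print(binf(s["position"]),s["position"][2])
E
```

```text
wrist [282.  88.] 6055 bin xy [-0.047 -0.036] z [0.06  0.071] world [0.508 0.113 0.067]
pan x 0.04 z [0.003  0.0748 0.0913]
pan x 0.06 z [0.0507 0.0646 0.0693]
pan x 0.08 z [0.0449 0.0642 0.0696]
pan x 0.1 z [0.0477 0.0512 0.0543]
pan x 0.12 z [0.0536 0.0541 0.0544]
[-0.12703737 -0.03326229] 0.08971887051330191
```

apply_moves([
  [0,-0.011,-0.065,-0.1,0],
  [0,-0.011,-0.065,-0.2,0],
  [0,0,0,-0.15,0],
  [0,0,0,-0.09,0],
  [0,0,0,0,0],
])

```text
clock: 21.15
position: [0.491, 0.025, 0.0573]
ee_rot: [2.391, 2.025, -0.012]
force: [-3.9, -5.8, 9.4]
width: 0.169
gripper_force: 60.0
```

apply_moves([
  [0,0,0,0,0],
  [0,0,0,0,0],
  [0,0.011,0.067,0.05,0],
  [0,0.011,0.067,0.06,0],
  [0,0.014,0.085,0.063,0],
  [0,0.014,0.085,0.063,0],
  [0,0,0,0,0],
], newtons=7)

```text
clock: 22.02
position: [0.4949, 0.0457, 0.072]
ee_rot: [2.389, 2.028, -0.007]
force: [-0.9, 1.4, 1.2]
width: 0.174
gripper_force: 7.0
```

```bash
python3 - <<'E'
from h import *
blobs("wrist");s,p,d,C=snap("wrist");pan(s,d,C);print(binf(s["position"]),s["position"][2],s["gripper_force"])
E
```

```text
wrist [282. 117.] 4782 bin xy [-0.048 -0.037] z [0.027 0.037] world [0.509 0.111 0.034]
pan x 0.04 z [0.0174 0.035  0.0469]
pan x 0.06 z [0.0244 0.0337 0.0369]
pan x 0.08 z [0.0095 0.0111 0.0127]
pan x 0.1 z [0.0128 0.0144 0.016 ]
pan x 0.12 z [0.0155 0.0165 0.0175]
[-0.11570116 -0.03369255] 0.07181897198549636 6.99997678399086
```

apply_moves([
  [0,0.013,0.079,0.045,0],
  [0,0.013,0.079,0.045,0],
  [0,0.013,0.082,0.037,0],
  [0,0.013,0.082,0.037,0],
  [0,0,0,0,0],
])

```text
clock: 22.75
position: [0.4978, 0.0646, 0.0816]
ee_rot: [2.39, 2.028, -0.008]
force: [0.2, 0.6, -1.0]
width: 0.175
gripper_force: 7.0
```

```bash
python3 - <<'E'
from h import *
blobs("wrist");s,p,d,C=snap("wrist");pan(s,d,C);print(binf(s["position"]),s["position"][2],s["force"])
E
```

```text
wrist [282. 136.] 4214 bin xy [-0.039 -0.038] z [0.028 0.038] world [0.511 0.12  0.035]
pan x 0.04 z [0.0172 0.0351 0.0429]
pan x 0.06 z [0.0078 0.0092 0.0351]
pan x 0.08 z [0.008  0.0089 0.0098]
pan x 0.1 z [0.0083 0.0093 0.0103]
pan x 0.12 z [0.0055 0.007  0.0083]
[-0.09663048 -0.03344354] 0.08144436710884762 [ 0.11866458  0.69186103 -2.10010831]
```

apply_moves([
  [0,0,0,-0.03,0],
  [0,0,0,-0.03,0],
  [0,0,0,0,0],
])

```text
clock: 23.22
position: [0.4977, 0.0636, 0.0779]
ee_rot: [2.391, 2.026, -0.009]
force: [-0.9, -2.3, 2.2]
width: 0.174
gripper_force: 7.0
```

apply_moves([
  [0,0,0,0,0],
  [0,0,0,0,0],
], newtons=60)

```text
clock: 23.48
position: [0.4977, 0.0637, 0.0778]
ee_rot: [2.391, 2.026, -0.009]
force: [0.2, -2.2, 3.7]
width: 0.173
gripper_force: 60.0
```

```bash
python3 - <<'E'
from h import *
blobs("top");s,p,d,C=snap("wrist");pan(s,d,C);print(binf(s["position"]),s["position"][2],s["force"])
E
```

```text
top [217. 130.] 905 bin xy [ 0.146 -0.181] z [0.027 0.206] world [0.683 0.279 0.158]
top [251. 204.] 110 bin xy [ 0.052 -0.056] z [0.024 0.035] world [0.544 0.208 0.03 ]
top [290. 221.] 226 bin xy [-0.043 -0.037] z [0.026 0.038] world [0.51  0.117 0.033]
pan x 0.04 z [0.0144 0.0323 0.0423]
pan x 0.06 z [0.005  0.0066 0.0324]
pan x 0.08 z [0.0053 0.0063 0.0072]
pan x 0.1 z [0.0058 0.0068 0.0078]
pan x 0.12 z [0.0034 0.0048 0.006 ]
[-0.0971278 -0.0335263] 0.07784245877741422 [-0.12286113 -2.78057153  3.04003059]
```

apply_moves([
  [0,0.012,0.08,0,0],
  [0,0.022,0.14,0,0],
  [0,0.03,0.18,0,0],
  [0,0.03,0.18,0,0],
  [0,0.03,0.18,0,0],
  [0,0.03,0.18,0,0],
  [0,0.03,0.18,0,0],
  [0,0.03,0.18,0,0],
  [0,0.03,0.18,0,0],
  [0,0.025,0.15,0,0],
  [0,0.018,0.11,0,0],
  [0,0.01,0.06,0,0],
])

```text
clock: 25.08
position: [0.5155, 0.1727, 0.0779]
ee_rot: [2.39, 2.027, -0.009]
force: [-0.8, -3.7, 3.4]
width: 0.168
gripper_force: 60.0
```

apply_moves([
  [0,0.008,0.05,0,0],
  [0,0.008,0.05,0,0],
  [0,0.008,0.05,0,0],
  [0,0,0,0,0],
])

```text
clock: 25.58
position: [0.5169, 0.1807, 0.0779]
ee_rot: [2.39, 2.026, -0.01]
force: [-1.2, -4.3, 8.9]
width: 0.17
gripper_force: 60.0
```

```bash
python3 - <<'E'
from h import *
blobs("wrist","w10");blobs("top");s,p,d,C=snap("wrist");pan(s,d,C);print(binf(s["position"]),s["position"][2],s["force"])
E
```

```text
wrist [318.  26.] 2676 bin xy [ 0.132 -0.054] z [0.026 0.036] world [0.555 0.286 0.032]
wrist [550.  18.] 773 bin xy [ 0.14  -0.181] z [0.006 0.021] world [0.682 0.273 0.012]
wrist [282. 136.] 4256 bin xy [ 0.078 -0.037] z [0.025 0.035] world [0.53  0.236 0.031]
top [217. 130.] 900 bin xy [ 0.146 -0.181] z [0.025 0.206] world [0.683 0.28  0.157]
pan x 0.04 z [0.0155 0.0321 0.0413]
pan x 0.06 z [0.0049 0.0064 0.0324]
pan x 0.08 z [0.0053 0.0062 0.0073]
pan x 0.1 z [0.0059 0.0074 0.0349]
pan x 0.12 z [0.0032 0.0047 0.0316]
[ 0.02144675 -0.0333359 ] 0.07794834787329147 [-0.73605912 -4.97197697  8.1322472 ]
```

apply_moves([
  [0,0.008,0.05,0,0],
  [0,0,0,-0.02,0],
  [0,-0.0135,-0.082,-0.037,0],
  [0,-0.0135,-0.082,-0.037,0],
  [0,-0.013,-0.079,-0.045,0],
  [0,-0.013,-0.079,-0.045,0],
  [0,-0.014,-0.085,-0.063,0],
  [0,-0.014,-0.085,-0.063,0],
  [0,-0.011,-0.067,-0.062,0],
  [0,-0.011,-0.067,-0.062,0],
  [0,0,0,0,0],
], newtons=15)

```text
clock: 27.1
position: [0.5117, 0.1476, 0.0519]
ee_rot: [2.39, 2.028, -0.006]
force: [0.4, 0.3, 3.1]
width: 0.124
gripper_force: 15.0
```

apply_moves([
  [0,0.06,-0.02,0,0],
  [0,-0.06,-0.02,0,0],
  [0,0.06,-0.02,0,0],
  [0,-0.06,-0.02,0,0],
  [0,0,0,0,0],
  [0,0,0,0,0],
])

```text
clock: 27.85
position: [0.5111, 0.1414, 0.0517]
ee_rot: [2.391, 2.027, -0.009]
force: [-0.2, -0.1, -0.7]
width: 0.13
gripper_force: 15.0
```

```bash
python3 - <<'E'
from h import *
blobs("wrist","w11");blobs("top");s,p,d,C=snap("wrist");pan(s,d,C);print(binf(s["position"]),s["position"][2],s["force"])
E
```

```text
wrist [282.  72.] 6505 bin xy [ 0.069 -0.038] z [0.026 0.037] world [0.529 0.227 0.033]
top [217. 130.] 902 bin xy [ 0.145 -0.181] z [0.027 0.206] world [0.683 0.28  0.158]
top [217. 197.] 125 bin xy [ 0.132 -0.054] z [0.033 0.045] world [0.556 0.287 0.039]
top [242. 213.] 204 bin xy [ 0.068 -0.029] z [0.027 0.039] world [0.519 0.227 0.035]
pan x 0.04 z [0.0022 0.0031 0.0686]
pan x 0.06 z [0.0031 0.0321 0.0487]
pan x 0.08 z [0.027  0.0334 0.0363]
pan x 0.1 z [0.008  0.0093 0.0107]
pan x 0.12 z [0.0095 0.0104 0.0112]
[-0.01822957 -0.03408675] 0.05171460463714973 [-0.65457072  0.65857428  0.29058032]
```

```bash
python3 - <<'E'
from h import *
s,p2,d2,C2=snap("side");b=cv2.resize(p2[150:320,260:400],None,fx=2.4,fy=2.4,interpolation=cv2.INTER_CUBIC)
w=cv2.imread("pics/w11.png")[:330,120:560,::-1]
o=np.zeros((408,780,3),np.uint8);o[:b.shape[0],:b.shape[1]]=b;o[:330,338:778]=w;cv2.imwrite("pics/c11.png",o[...,::-1])
E
```

```text
(no output)
```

View pics/c11.png

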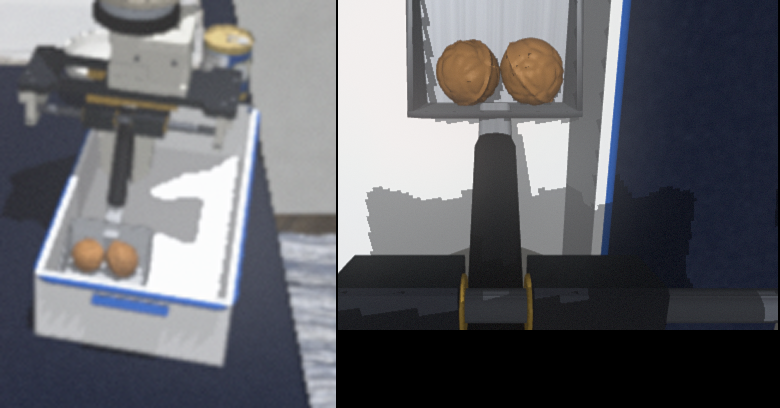

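The crop shows two nuts at the back of the pan. The pads have slid under the handle, so the grip slipped and needs redoing. I'll open a little, rise so the scoop settles flat, move forward and regrip.

apply_moves([
  [35,0,0,0,0],
  [35,0,0,0,0],
  [35,0,0,0.09,0],
  [35,0,0,0.09,0],
  [35,0,0,0.09,0],
  [35,0,0,0.09,0],
  [35,0,0,0.09,0],
  [35,0,0,0.09,0],
  [35,0,0,0,0],
])

```text
clock: 29.18
position: [0.5115, 0.1417, 0.0846]
ee_rot: [2.39, 2.027, -0.008]
force: [-0.4, -0.4, -0.0]
width: 0.347
gripper_force: 0.0
```

```bash
python3 - <<'E'
from h import *
blobs("wrist","w12");blobs("top");s,p,d,C=snap("wrist");pan(s,d,C);print(binf(s["position"]),s["position"][2],s["force"],s["width"])
W=cloud(C,d);B=binf(W)
hm=(p.max(-1)<70)&(W[...,2]>.03)&(W[...,2]<.15)&(B[...,0]>-.02)&(B[...,0]<.07)&(abs(B[...,1]+.034)<.03)
for lo in np.arange(.03,.15,.015):
    k=hm&(W[...,2]>lo)&(W[...,2]<lo+.015)
    if k.sum()>10:print("handle",lo.round(3),np.median(B[k],0).round(4),np.median(W[k][:,2]).round(4),k.sum())
for lo in np.arange(.02,.15,.01):
    k=(W[...,2]<.045)&(abs(B[...,1]+.034)<.034)&(B[...,0]>lo)&(B[...,0]<lo+.01)
    if k.sum()>10:print("prof",lo.round(3),np.percentile(W[k][:,2],[10,50]).round(4))
E
```

```text
wrist [280.  74.] 4553 bin xy [ 0.071 -0.038] z [0.025 0.035] world [0.53  0.229 0.031]
top [217. 130.] 899 bin xy [ 0.146 -0.18 ] z [0.026 0.207] world [0.683 0.28  0.158]
top [217. 198.] 120 bin xy [ 0.132 -0.054] z [0.026 0.038] world [0.555 0.287 0.033]
top [242. 212.] 207 bin xy [ 0.07 -0.03] z [0.026 0.038] world [0.522 0.228 0.033]
pan x 0.04 z [0.0024 0.0045 0.0996]
pan x 0.06 z [0.0026 0.0289 0.0706]
pan x 0.08 z [0.0251 0.0318 0.0348]
pan x 0.1 z [0.0049 0.0059 0.0224]
pan x 0.12 z [0.0053 0.0062 0.0071]
[-0.01806081 -0.03410484] 0.08411851491137817 [ 0.00536075  0.20591698 -0.09741992] 0.35041697582746045
handle 0.06 [ 0.0465 -0.0344] 0.0703 433
handle 0.075 [ 0.0386 -0.0354] 0.0838 848
handle 0.09 [ 0.0287 -0.0343] 0.0983 1449
handle 0.105 [ 0.0206 -0.0343] 0.1129 1791
handle 0.12 [ 0.0121 -0.0342] 0.1288 2271
handle 0.135 [ 0.0061 -0.0342] 0.1365 1027
prof 0.02 [0.0021 0.0029]
prof 0.03 [0.0021 0.0029]
prof 0.04 [0.0021 0.0029]
prof 0.05 [0.0028 0.0058]
prof 0.06 [0.0049 0.0305]
prof 0.07 [0.0236 0.0321]
prof 0.08 [0.0048 0.006 ]
prof 0.09 [0.0049 0.0058]
prof 0.1 [0.0052 0.0061]
prof 0.11 [0.0053 0.0063]
```

apply_moves([
  [35,0.02,0.12,-0.01,0],
  [35,0.02,0.12,-0.01,0],
  [35,0.02,0.12,0,0],
  [35,0.02,0.12,0,0],
  [35,0.012,0.08,0,0],
  [35,0,0,0,0],
  [0,0,0,0,0],
  [0,0,0,0,0],
  [0,0,0,0,0],
], newtons=60)

```text
clock: 30.45
position: [0.5167, 0.1749, 0.083]
ee_rot: [2.391, 2.026, -0.009]
force: [-0.0, -1.3, -0.7]
width: 0.173
gripper_force: 60.0
```

apply_moves([
  [0,0.008,0.05,0,0],
  [0,0.008,0.05,0,0],
  [0,0.008,0.05,0,0],
  [0,0,0,0,0],
])

```text
clock: 30.95
position: [0.518, 0.1811, 0.0832]
ee_rot: [2.391, 2.023, -0.014]
force: [-2.9, -11.8, 10.9]
width: 0.17
gripper_force: 60.0
```

```bash
python3 - <<'E'
from h import *
blobs("wrist");blobs("top");s=observe();print(binf(s["position"]),s["position"][2],s["force"],s["width"])
E
```

```text
wrist [317.  27.] 2656 bin xy [ 0.133 -0.055] z [0.026 0.036] world [0.556 0.287 0.032]
wrist [546.  20.] 1188 bin xy [ 0.139 -0.182] z [0.006 0.026] world [0.682 0.272 0.015]
wrist [281. 135.] 4061 bin xy [ 0.079 -0.038] z [0.025 0.036] world [0.531 0.237 0.032]
top [217. 130.] 899 bin xy [ 0.146 -0.181] z [0.027 0.206] world [0.683 0.28  0.157]
[ 0.02205558 -0.03429154] 0.08322593174115193 [ -2.91453243 -11.85608525  11.58231217] 0.16996638461904626
```

apply_moves([
  [0,0,0,-0.03,0],
  [0,-0.008,-0.047,-0.018,0],
  [0,-0.008,-0.047,-0.018,0],
  [0,-0.008,-0.047,-0.018,0],
  [0,-0.008,-0.047,-0.018,0],
  [0,-0.008,-0.047,-0.018,0],
  [0,-0.008,-0.047,-0.018,0],
  [0,0,0,0,0],
], newtons=15)

```text
clock: 32.05
position: [0.517, 0.1742, 0.0766]
ee_rot: [2.388, 2.034, 0.006]
force: [0.4, 15.6, 9.0]
width: 0.178
gripper_force: 15.0
```

apply_moves([
  [0,-0.007,-0.044,-0.034,0],
  [0,-0.007,-0.044,-0.034,0],
  [0,-0.007,-0.044,-0.034,0],
  [0,-0.007,-0.044,-0.034,0],
  [0,-0.007,-0.044,-0.034,0],
  [0,-0.006,-0.036,-0.034,0],
  [0,-0.006,-0.036,-0.034,0],
  [0,-0.006,-0.036,-0.034,0],
  [0,0,0,0,0],
])

```text
clock: 33.17
position: [0.5128, 0.1489, 0.0589]
ee_rot: [2.39, 2.028, -0.006]
force: [0.1, 0.5, 1.8]
width: 0.121
gripper_force: 15.0
```

```bash
python3 - <<'E'
from h import *
blobs("wrist");blobs("top");s,p,d,C=snap("wrist");pan(s,d,C);print(binf(s["position"]),s["position"][2],s["force"],s["width"])
E
```

```text
wrist [282.  76.] 5893 bin xy [ 0.075 -0.038] z [0.026 0.036] world [0.531 0.233 0.032]
top [217. 130.] 899 bin xy [ 0.146 -0.181] z [0.027 0.207] world [0.683 0.28  0.157]
top [217. 198.] 132 bin xy [ 0.132 -0.054] z [0.03  0.042] world [0.554 0.287 0.037]
top [240. 213.] 176 bin xy [ 0.075 -0.025] z [0.026 0.039] world [0.517 0.234 0.035]
pan x 0.04 z [0.0022 0.0033 0.0749]
pan x 0.06 z [0.003  0.0314 0.0485]
pan x 0.08 z [0.026  0.0327 0.0358]
pan x 0.1 z [0.0069 0.0081 0.0093]
pan x 0.12 z [0.008  0.009  0.0099]
[-0.01127425 -0.03429843] 0.058541522607734015 [1.27151361 1.37981821 2.37547978] 0.1239384962591502
```

The grip slid along the handle again, probably because the nut is wedged in the corner against the bin's side wall. I'll regrip, sweep sideways away from the side wall, then tilt.

apply_moves([
  [35,0,0,0,0],
  [35,0,0,0.1,0],
  [35,0,0,0.1,0],
  [35,0,0,0.1,0],
  [35,0.01,0.06,0.11,0],
  [35,0.02,0.12,0,0],
  [35,0.02,0.12,0,0],
  [35,0.02,0.12,0,0],
  [35,0.008,0.05,0,0],
  [0,0,0,0,0],
  [0,0,0,0,0],
  [0,0,0,0,0],
], newtons=60)

```text
clock: 34.83
position: [0.5168, 0.1755, 0.0829]
ee_rot: [2.391, 2.026, -0.009]
force: [-0.1, -0.0, -0.9]
width: 0.173
gripper_force: 60.0
```

apply_moves([
  [0,0.008,0.05,0,0],
  [0,-0.07,0.02,0,0],
  [0,-0.07,0.014,0,0],
  [0,-0.07,0.014,0,0],
  [0,-0.07,0.014,0,0],
  [0,-0.07,0.014,0,0],
  [0,0,0,0,0],
])

```text
clock: 35.7
position: [0.5007, 0.1797, 0.0841]
ee_rot: [2.393, 2.015, -0.003]
force: [10.9, -10.2, 1.6]
width: 0.181
gripper_force: 63.0
```

```bash
python3 - <<'E'
from h import *
blobs("wrist");blobs("top");s,p,d,C=snap("wrist");pan(s,d,C);print(binf(s["position"]),s["position"][2],s["force"],s["width"])
W=cloud(C,d);B=binf(W)
hm=(p.max(-1)<70)&(W[...,2]>.06)&(W[...,2]<.15)&(B[...,0]>-.0)&(B[...,0]<.09)&(abs(B[...,1]+.02)<.03)
for lo in np.arange(.06,.15,.015):
    k=hm&(W[...,2]>lo)&(W[...,2]<lo+.015)
    if k.sum()>10:print("handle",np.median(B[k],0).round(4),np.median(W[k][:,2]).round(4),k.sum())
E
```

```text
wrist [337.  23.] 2304 bin xy [ 0.131 -0.05 ] z [0.026 0.036] world [0.551 0.286 0.033]
wrist [290. 128.] 4102 bin xy [ 0.078 -0.027] z [0.026 0.036] world [0.52  0.238 0.032]
top [217. 130.] 898 bin xy [ 0.146 -0.18 ] z [0.027 0.206] world [0.683 0.28  0.156]
pan x 0.04 z [0.006  0.0333 0.0477]
pan x 0.06 z [0.0056 0.0271 0.0348]
pan x 0.08 z [0.0056 0.0066 0.0083]
pan x 0.1 z [0.0061 0.0072 0.0308]
pan x 0.12 z [0.0039 0.0057 0.0278]
[ 0.01784372 -0.01762883] 0.08407289724617989 [ 10.05005543 -10.82832934   2.5981656 ] 0.17770684350548951
handle [ 0.0535 -0.0211] 0.0704 505
handle [ 0.0461 -0.0202] 0.0834 1023
handle [ 0.0372 -0.0191] 0.0981 1385
handle [ 0.0295 -0.0182] 0.1118 1515
handle [ 0.018  -0.0179] 0.1311 1196
handle [ 0.0156 -0.0167] 0.137 755
```

apply_moves([
  [0,-0.011,-0.066,0,0],
  [0,-0.06,0.01,0,0],
  [0,-0.06,0.01,0,0],
  [0,0,0,-0.02,0],
  [0,0,0,0,0],
])

```text
clock: 36.48
position: [0.4895, 0.1801, 0.0827]
ee_rot: [2.391, 2.024, -0.006]
force: [2.7, -6.7, 8.3]
width: 0.171
gripper_force: 60.0
```

```bash
python3 - <<'E'
from h import *
blobs("wrist","w13");blobs("top");s=observe();print(binf(s["position"]),s["position"][2],s["force"],s["width"])
a=cv2.imread("pics/w13.png")[:200,150:450];cv2.imwrite("pics/c13.png",cv2.resize(a,None,fx=2.5,fy=2.5))
E
```

```text
wrist [277.  35.] 2673 bin xy [ 0.123 -0.007] z [0.025 0.036] world [0.508 0.286 0.032]
wrist [243.  81.] 2384 bin xy [0.101 0.011] z [0.025 0.035] world [0.486 0.267 0.031]
wrist [306.  94.] 2268 bin xy [ 0.095 -0.022] z [0.025 0.035] world [0.518 0.255 0.031]
top [217. 130.] 903 bin xy [ 0.146 -0.18 ] z [0.027 0.206] world [0.683 0.28  0.158]
[ 0.01640289 -0.00636548] 0.08270611793694602 [ 2.2599592  -5.75032828  7.95825642] 0.17066920813539527
```

View pics/c13.png

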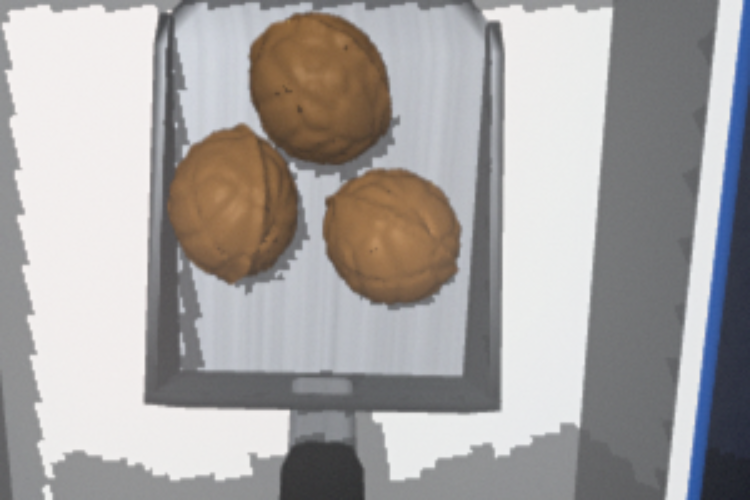

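The crop shows all three nuts inside the pan, at (320,85), (235,205) and (392,235). I'll tilt the nose up about 10–12° for a safe carry.

apply_moves([
  [0,0,0,-0.03,0],
  [0,-0.008,-0.047,-0.018,0],
  [0,-0.008,-0.047,-0.018,0],
  [0,-0.008,-0.047,-0.018,0],
  [0,-0.008,-0.047,-0.018,0],
  [0,-0.008,-0.047,-0.018,0],
  [0,-0.008,-0.047,-0.018,0],
  [0,0,0,0,0],
], newtons=15)

```text
clock: 37.58
position: [0.488, 0.1712, 0.0757]
ee_rot: [2.387, 2.035, 0.009]
force: [3.3, 16.8, 7.4]
width: 0.175
gripper_force: 14.9
```

```bash
python3 - <<'E'
from h import *
blobs("wrist","w14");s,p,d,C=snap("wrist");pan(s,d,C);print(binf(s["position"]),s["position"][2],s["force"],s["width"])
E
```

```text
wrist [280.  21.] 2393 bin xy [ 0.12  -0.008] z [0.024 0.036] world [0.508 0.282 0.032]
wrist [309.  76.] 2534 bin xy [ 0.095 -0.023] z [0.024 0.035] world [0.519 0.255 0.031]
wrist [254.  81.] 2550 bin xy [0.092 0.005] z [0.025 0.034] world [0.49  0.257 0.031]
pan x 0.04 z [0.003  0.036  0.0711]
pan x 0.06 z [0.0042 0.0054 0.0304]
pan x 0.08 z [0.0212 0.0313 0.0344]
pan x 0.1 z [0.006  0.0212 0.0347]
pan x 0.12 z [0.0062 0.0073 0.0338]
[ 0.00728857 -0.00635757] 0.07571662034947287 [ 4.23419315 16.94895083  7.77458807] 0.17477554805313228
```

The scoop won't pivot this time, but all three nuts are behind the crest. I'll undo that motion, grip hard and carry the scoop level and gently.

apply_moves([
  [0,0.012,0.07,0.035,0],
  [0,0.012,0.07,0.035,0],
  [0,0.01,0.06,0.035,0],
  [0,0.005,0.03,0.02,0],
  [0,0,0,0,0],
])

```text
clock: 38.3
position: [0.4874, 0.1756, 0.0808]
ee_rot: [2.391, 2.025, -0.013]
force: [-0.0, -6.5, 2.7]
width: 0.175
gripper_force: 15.0
```

apply_moves([
  [0,0,0,0,0],
  [0,0,0,0,0],
  [0,-0.006,-0.04,0,0],
  [0,-0.01,-0.06,0,0],
  [0,0,0,0.02,0],
  [0,0,0,0.04,0],
  [0,0,0,0.08,0],
  [0,0,0,0.1,0],
  [0,0,0,0,0],
], newtons=60)

```text
clock: 39.42
position: [0.4874, 0.1718, 0.0961]
ee_rot: [2.39, 2.027, -0.007]
force: [-0.1, -0.0, -1.1]
width: 0.168
gripper_force: 60.0
```

```bash
python3 - <<'E'
from h import *
blobs("wrist","w15");s,p,d,C=snap("wrist");pan(s,d,C);print(binf(s["position"]),s["position"][2],s["force"],s["width"])
E
```

```text
wrist [276.  25.] 2638 bin xy [ 0.119 -0.006] z [0.041 0.053] world [0.505 0.282 0.049]
wrist [306.  80.] 2456 bin xy [ 0.093 -0.021] z [0.041 0.052] world [0.516 0.253 0.049]
wrist [251.  87.] 2465 bin xy [0.09  0.007] z [0.042 0.052] world [0.488 0.255 0.048]
pan x 0.04 z [0.022  0.0543 0.0881]
pan x 0.06 z [0.0221 0.0238 0.0492]
pan x 0.08 z [0.0236 0.0479 0.0515]
pan x 0.1 z [0.0222 0.0394 0.051 ]
pan x 0.12 z [0.0217 0.023  0.0495]
[ 0.00765245 -0.00546671] 0.09571767460825144 [-0.05885669  0.6054321  -1.08146065] 0.16959081154689631
```

All three nuts are aboard and the scoop hangs level. Now I'll lift and carry it to the bowl.

apply_moves([
  [0,0,0,0.1,0],
  [0,0,0,0.25,0],
  [0,0,0,0.35,0],
  [0,0,-0.1,0.35,0],
  [0,0.02,-0.2,0.35,0],
  [0,0.03,-0.3,0.2,0],
  [0,0.04,-0.4,0.1,0],
  [0,0.05,-0.5,0,0],
  [0,0.05,-0.5,0,0],
  [0,0.05,-0.5,0,0],
  [0,0.05,-0.5,0,0],
  [0,0.05,-0.5,0,0],
])

```text
clock: 41.02
position: [0.5075, -0.0394, 0.1985]
ee_rot: [2.39, 2.027, -0.007]
force: [-0.8, -0.2, -1.4]
width: 0.168
gripper_force: 60.0
```

apply_moves([
  [0,0.05,-0.5,0,0],
  [0,0.03,-0.5,0,0],
  [0,0,-0.5,0,0],
  [0,0,-0.4,0,0],
  [0,0,-0.3,0,0],
  [0,0,-0.2,0,0],
  [0,0,-0.15,0,0],
  [0,0,-0.1,0,0],
  [0,0,-0.04,0,0],
  [0,0,0,0,0],
])

```text
clock: 42.28
position: [0.5122, -0.1996, 0.1973]
ee_rot: [2.39, 2.027, -0.009]
force: [-0.6, -0.4, -2.8]
width: 0.17
gripper_force: 60.0
```

```bash
cat >> h.py <<'E'
def look(f=None):
    s,p,d,C=snap("wrist",f);W=cloud(C,d);h=cv2.cvtColor(p,cv2.COLOR_RGB2HSV);t=yaw(s);q=W-s["position"]
    x=q@t[:,0];y=q@np.array([-t[1,0],t[0,0],0.])
    b=(h[...,0]<20)&(h[...,1]>70)&(x>0)&(x<.25)&(abs(y)<.12)&(q[...,2]<.0)&(W[...,2]>.004);k,l,st,ce=cv2.connectedComponentsWithStats(b.astype(np.uint8))
    for i in range(1,k):
        if st[i,4]>100:g=l==i;print("nut",ce[i].round(),st[i,4],"tool x,y",np.median(x[g]).round(3),np.median(y[g]).round(3),"z",np.percentile(W[g][:,2],95).round(3))
    pan(s,d,C)
    m=(W[...,2]>.035)&(W[...,2]<.06)&(W[...,1]<-.03)&(W[...,1]>-.19)&(W[...,0]>.45)&(W[...,0]<.61)&(p.min(-1)>120)
    if m.sum():P=W[m];print("bowl rim bounds",P.min(0).round(3),P.max(0).round(3),m.sum())
    print("tcp",s["position"].round(4),s["force"].round(1),s["width"].round(3),s["clock"])
E
python3 - <<'E'
from h import *
look("w16")
E
```

```text
nut [276.  25.] 2628 tool x,y 0.112 0.0 z 0.154
nut [279.  84.] 4908 tool x,y 0.084 -0.001 z 0.153
pan x 0.04 z [0.1239 0.1581 0.1903]
pan x 0.06 z [0.1238 0.1254 0.1509]
pan x 0.08 z [0.1251 0.1495 0.153 ]
pan x 0.1 z [0.1239 0.141  0.1525]
pan x 0.12 z [0.1232 0.1245 0.1511]
bowl rim bounds [ 0.585 -0.119  0.048] [ 0.587 -0.101  0.051] 38Traceback (most recent call last):
  File "<stdin>", line 2, in <module>
  File "h.py", line 51, in look
    print("tcp",s["position"].round(4),s["force"].round(1),s["width"].round(3),s["clock"])
                                                           ^^^^^^^^^^^^^^^^
AttributeError: 'float' object has no attribute 'round'
```

apply_moves([
  [0,0,0,0,0],
], newtons=4)

```text
clock: 42.45
position: [0.5123, -0.1993, 0.1974]
ee_rot: [2.39, 2.028, -0.008]
force: [0.6, 0.5, -2.1]
width: 0.172
gripper_force: 4.0
```

```bash
sed -i 's/s\["width"\].round(3)/round(s["width"],3),s["gripper_force"]/' h.py; python3 - <<'E'
from h import *
look()
E
```

```text
nut [274.  50.] 1944 tool x,y 0.104 0.001 z 0.122
nut [302.  99.] 1955 tool x,y 0.076 -0.015 z 0.132
nut [252. 107.] 1779 tool x,y 0.072 0.014 z 0.133
pan x 0.04 z [0.1063 0.1085 0.1107]
pan x 0.06 z [0.1061 0.1287 0.1323]
pan x 0.08 z [0.096  0.1136 0.1281]
pan x 0.1 z [0.0902 0.1165 0.1215]
bowl rim bounds [ 0.473 -0.14   0.035] [ 0.587 -0.052  0.052] 3271
tcp [ 0.5123 -0.1993  0.1974] [ 0.6  0.5 -2.1] 0.172 4.001963585615158 42.45
```

The scoop tilts controllably to about 17° nose-down, with the nuts still in. I'll lock it, lower it close to the bowl, then release further while advancing.

apply_moves([
  [0,0,0,0,0],
  [0,0,0,-0.12,0],
  [0,0,0,-0.13,0],
  [0,0,0,0,0],
], newtons=60)

```text
clock: 43.0
position: [0.5115, -0.1997, 0.1813]
ee_rot: [2.392, 2.028, -0.01]
force: [-0.0, 0.2, -0.7]
width: 0.167
gripper_force: 60.0
```

```bash
python3 - <<'E'
from h import *
look()
E
```

```text
nut [279.  58.] 3795 tool x,y 0.105 0.0 z 0.055
pan x 0.04 z [0.0689 0.0729 0.0768]
pan x 0.06 z [0.0554 0.0627 0.067 ]
pan x 0.08 z [0.0337 0.039  0.0448]
pan x 0.1 z [0.0361 0.0448 0.0544]
pan x 0.12 z [0.0344 0.0511 0.0553]
bowl rim bounds [ 0.473 -0.151  0.035] [ 0.587 -0.055  0.06 ] 4850
tcp [ 0.5115 -0.1997  0.1813] [-0.   0.2 -0.7] 0.167 59.99975502490997 43.0
```

```bash
python3 - <<'E'
from h import *
for n in("wrist","top","side"):
    s,p,d,C=snap(n,"x"+n);W=cloud(C,d);h=cv2.cvtColor(p,cv2.COLOR_RGB2HSV)
    b=(h[...,0]<20)&(h[...,1]>70)&(W[...,0]>.3)&(W[...,0]<.75)&(W[...,1]<.36)&(W[...,1]>-.4)&(W[...,2]<.12)&(W[...,2]>-.2)
    k,l,st,ce=cv2.connectedComponentsWithStats(b.astype(np.uint8))
    for i in range(1,k):
        if st[i,4]>25:
            g=l==i;dt=cv2.distanceTransform(g.astype(np.uint8),cv2.DIST_L2,5)
            pk=(dt==cv2.dilate(dt,np.ones((15,15))))&(dt>.6*dt.max())
            print(n,st[i],np.percentile(W[g],[5,50,95],axis=0).round(3).tolist(),"peaks",[(tuple(a[::-1]),W[tuple(a)].round(3).tolist()) for a in np.argwhere(pk)][:6])
E
```

```text
wrist [ 246   14   74   80 3780] [[0.509, -0.116, 0.032], [0.529, -0.098, 0.043], [0.554, -0.073, 0.055]] peaks [((np.int64(274), np.int64(41)), [0.529, -0.086, 0.057]), ((np.int64(267), np.int64(63)), [0.521, -0.098, 0.038]), ((np.int64(268), np.int64(64)), [0.522, -0.099, 0.038]), ((np.int64(291), np.int64(65)), [0.539, -0.103, 0.044]), ((np.int64(290), np.int64(66)), [0.538, -0.103, 0.044]), ((np.int64(290), np.int64(67)), [0.538, -0.104, 0.045])]
top [206 121  32  29 389] [[0.676, 0.252, 0.007], [0.683, 0.268, 0.065], [0.713, 0.301, 0.115]] peaks [((np.int64(227), np.int64(141)), [0.683, 0.267, 0.065])]
top [326 123  28  27 413] [[0.692, -0.015, 0.011], [0.701, 0.015, 0.052], [0.725, 0.03, 0.114]] peaks [((np.int64(338), np.int64(140)), [0.697, 0.011, 0.057]), ((np.int64(339), np.int64(140)), [0.697, 0.009, 0.058])]
top [271 124  28  23 519] [[0.689, 0.107, 0.027], [0.712, 0.134, 0.03], [0.735, 0.162, 0.033]] peaks [((np.int64(291), np.int64(130)), [0.725, 0.12, 0.032]), ((np.int64(277), np.int64(136)), [0.71, 0.153, 0.028]), ((np.int64(278), np.int64(137)), [0.707, 0.15, 0.03]),
[... 518 characters left out ...]
116] [[0.512, -0.106, 0.036], [0.533, -0.082, 0.047], [0.554, -0.067, 0.057]] peaks [((np.int64(300), np.int64(176)), [0.545, -0.097, 0.042]), ((np.int64(306), np.int64(177)), [0.529, -0.072, 0.053]), ((np.int64(307), np.int64(177)), [0.526, -0.071, 0.054])]
side [191 236  36  20 338] [[0.679, 0.293, 0.085], [0.696, 0.314, 0.108], [0.736, 0.321, 0.119]] peaks [((np.int64(195), np.int64(245)), [0.73, 0.315, 0.11]), ((np.int64(195), np.int64(246)), [0.73, 0.316, 0.108]), ((np.int64(196), np.int64(246)), [0.729, 0.315, 0.108]), ((np.int64(197), np.int64(246)), [0.726, 0.318, 0.11]), ((np.int64(218), np.int64(246)), [0.688, 0.311, 0.107]), ((np.int64(218), np.int64(247)), [0.689, 0.311, 0.104])]
```

There are three separate brown peaks inside the bowl, at (0.529,-0.086), (0.521,-0.099) and (0.539,-0.103), and the pan is empty. I'll lift and return to the bin.

apply_moves([
  [0,0,0,0.1,0],
  [0,0,0,0.25,0],
  [0,0,0,0.4,0],
  [0,0,0.1,0.42,0],
  [0,-0.05,0.3,0,0],
  [0,-0.08,0.6,0,0],
  [0,-0.08,0.7,0,0],
  [0,-0.08,0.8,0,0],
  [0,-0.08,0.8,0,0],
  [0,-0.08,0.8,0,0],
  [0,-0.08,0.7,0,0],
  [0,-0.08,0.5,0,0],
])

```text
clock: 44.7
position: [0.4741, 0.121, 0.2523]
ee_rot: [2.388, 2.031, -0.009]
force: [1.0, -1.0, -2.3]
width: 0.173
gripper_force: 60.0
```

apply_moves([
  [0,0,0.22,0,0],
  [0,0,0,-0.4,0],
  [0,0,0,-0.5,0],
  [0,0,0,-0.4,0],
  [0,0,0,-0.2,0],
  [0,0,0,0,0],
])

```text
clock: 45.45
position: [0.4752, 0.1308, 0.1621]
ee_rot: [2.391, 2.026, -0.011]
force: [-0.0, 1.2, -1.0]
width: 0.171
gripper_force: 60.0
```

```bash
python3 - <<'E'
from h import *
look("w20");print(binf(observe()["position"]))
for n in("top",):
    s,p,d,C=snap(n,"y"+n);W=cloud(C,d);h=cv2.cvtColor(p,cv2.COLOR_RGB2HSV)
    b=(h[...,0]<20)&(h[...,1]>70)&(W[...,0]>.4)&(W[...,0]<.65)&(W[...,1]<.36)&(W[...,1]>-.3)&(W[...,2]<.12)
    k,l,st,ce=cv2.connectedComponentsWithStats(b.astype(np.uint8))
    for i in range(1,k):
        if st[i,4]>25:print(st[i],np.percentile(W[l==i],[3,50,97],axis=0).round(3).tolist())
    m=(W[...,2]>.035)&(W[...,2]<.06)&(W[...,1]<-.03)&(W[...,1]>-.19)&(W[...,0]>.45)&(W[...,0]<.61)&(p.min(-1)>120)
    print("bowl",W[m].min(0).round(3),W[m].max(0).round(3))
E
```

```text
pan x 0.04 z [0.0496 0.0537 0.0575]
pan x 0.06 z [0.0361 0.0433 0.0477]
pan x 0.08 z [0.0331 0.0341 0.0349]
tcp [0.4752 0.1308 0.1621] [-0.   1.2 -1. ] 0.171 59.999706745147705 45.45
[-0.0342233  -0.00084092]
[370 202  22  26 366] [[0.504, -0.117, 0.031], [0.526, -0.098, 0.044], [0.553, -0.069, 0.058]]
bowl [ 0.471 -0.163  0.035] [ 0.585 -0.049  0.055]
```

apply_moves([
  [0,0,0,-0.2,0],
  [0,0,0,-0.15,0],
  [0,0,0,-0.07,0],
  [0,0,0,0,0],
])

```text
clock: 46.05
position: [0.4753, 0.1313, 0.137]
ee_rot: [2.391, 2.027, -0.01]
force: [-0.0, 1.0, -1.4]
width: 0.169
gripper_force: 60.0
```

apply_moves([
  [0,0,0,-0.03,0],
  [0,0,0,-0.03,0],
  [0,-0.024,-0.142,-0.07,0],
  [0,-0.024,-0.142,-0.07,0],
  [0,-0.024,-0.142,-0.07,0],
  [0,-0.02,-0.12,-0.09,0],
  [0,-0.02,-0.12,-0.09,0],
  [0,-0.02,-0.12,-0.1,0],
  [0,0,0,0,0],
], newtons=6)

```text
clock: 47.18
position: [0.4671, 0.0834, 0.1038]
ee_rot: [2.392, 2.026, -0.011]
force: [-0.6, -0.1, -1.0]
width: 0.174
gripper_force: 6.0
```

```bash
python3 - <<'E'
from h import *
look("w21");print(binf(observe()["position"]))
E
```

```text
pan x 0.04 z [0.0182 0.02   0.0636]
pan x 0.06 z [0.0148 0.0163 0.018 ]
pan x 0.08 z [0.0116 0.0131 0.0146]
pan x 0.1 z [0.005  0.0089 0.0113]
pan x 0.12 z [0.0021 0.003  0.004 ]
tcp [0.4671 0.0834 0.1038] [-0.6 -0.1 -1. ] 0.174 5.999516844749451 47.175
[-0.08207252 -0.00018051]
```

apply_moves([
  [0,-0.014,-0.085,-0.08,0],
  [0,-0.014,-0.08,-0.085,0],
  [0,-0.013,-0.075,-0.09,0],
  [0,-0.01,-0.06,-0.09,0],
  [0,0,0,0,0],
])

```text
clock: 47.85
position: [0.4642, 0.0657, 0.0832]
ee_rot: [2.391, 2.026, -0.01]
force: [0.2, -0.3, -0.8]
width: 0.173
gripper_force: 6.0
```

```bash
python3 - <<'E'
from h import *
look("w22");print(binf(observe()["position"]))
E
```

```text
pan x 0.04 z [0.0036 0.0293 0.0727]
pan x 0.06 z [0.0068 0.0077 0.0086]
pan x 0.08 z [0.0067 0.0076 0.0085]
pan x 0.1 z [0.0066 0.0076 0.0085]
pan x 0.12 z [0.006  0.0072 0.0082]
tcp [0.4642 0.0657 0.0832] [ 0.2 -0.3 -0.8] 0.173 5.9997861832380295 47.85
[-0.10025646 -0.00015626]
```

apply_moves([
  [0,0,0,-0.02,0],
  [0,0,0,-0.015,0],
  [40,0,0,0,0],
  [40,0,0,0,0],
  [40,0,0,0,0],
  [40,0,0,0.2,0],
  [40,0,0,0.5,0],
  [40,0,0,0.7,0],
  [40,0,0,0.7,0],
  [40,0,0,0.7,0],
  [40,0,0,0,0],
])

```text
clock: 49.28
position: [0.4663, 0.0668, 0.2535]
ee_rot: [2.388, 2.025, 0.001]
force: [0.2, 0.0, -0.1]
width: 0.402
gripper_force: 0.0
```

apply_moves([
  [40,-0.5,0,0,0],
  [40,-0.7,0,0,0],
  [40,-0.5,0,0,0],
  [40,0,0,0,0],
  [40,0,0,0,0],
])

```text
clock: 49.9
position: [0.363, 0.0661, 0.2496]
ee_rot: [2.39, 2.027, -0.008]
force: [1.2, -0.1, 0.2]
width: 0.399
gripper_force: 0.0
```

```bash
python3 - <<'E'
from h import *
s,p,d,C=snap("wrist","w23");W=cloud(C,d);B=binf(W);print(s["position"],s["force"])
for lo in np.arange(-.06,.08,.01):
    k=(W[...,2]<.05)&(abs(B[...,1])<.03)&(B[...,0]>lo)&(B[...,0]<lo+.01)
    if k.sum()>10:print(lo.round(2),np.median(W[k][:,2]).round(4),end=" ")
s,p,d,C=snap("top","z");W=cloud(C,d);h=cv2.cvtColor(p,cv2.COLOR_RGB2HSV);B=binf(W);print()
for lo in np.arange(-.06,.08,.02):
    print(lo.round(2),[np.median(W[(W[...,2]<.03)&(abs(B[...,1]-y)<.015)&(B[...,0]>lo)&(B[...,0]<lo+.02)][:,2]).round(4) for y in(-.02,.02)])
b=(h[...,0]<20)&(h[...,1]>70)&(W[...,0]>.35)&(W[...,0]<.65)&(W[...,1]<.36)&(W[...,1]>-.3)&(W[...,2]<.12)
k,l,st,ce=cv2.connectedComponentsWithStats(b.astype(np.uint8))
for i in range(1,k):
    if st[i,4]>25:print(st[i],np.percentile(W[l==i],[3,50,97],axis=0).round(3).tolist())
m=(W[...,2]>.035)&(W[...,2]<.06)&(W[...,1]<-.03)&(W[...,1]>-.19)&(W[...,0]>.45)&(W[...,0]<.61)&(p.min(-1)>120)
print("bowl",W[m].min(0).round(3),W[m].max(0).round(3))
E
```

```text
[0.3630274  0.06614494 0.24964188] [ 1.17128395 -0.10000626  0.17526721]
-0.06 0.0032 -0.05 0.0054 -0.04 0.005 -0.03 0.0054 -0.02 0.0056 -0.01 0.0061 0.0 0.0063 0.01 0.0067 0.02 0.0067 0.03 0.0047 0.04 0.0031 0.05 0.0029 
-0.06 [np.float64(0.0054), np.float64(0.0056)]
-0.04 [np.float64(0.0069), np.float64(0.0064)]
-0.02 [np.float64(0.0072), np.float64(0.0075)]
0.0 [np.float64(0.0082), np.float64(0.008)]
0.02 [np.float64(0.007), np.float64(0.0073)]
0.04 [np.float64(0.0048), np.float64(0.0043)]
0.06 [np.float64(0.0049), np.float64(0.0048)]
0.08 [np.float64(0.0046), np.float64(0.0046)]
[370 202  22  26 364] [[0.504, -0.117, 0.031], [0.525, -0.098, 0.044], [0.553, -0.069, 0.058]]
bowl [ 0.471 -0.165  0.035] [ 0.585 -0.048  0.056]
```

The scoop lies flat in the otherwise empty bin, the bowl hasn't moved and holds the nuts, and the arm is clear.

```bash
python3 -c "
from cell import arm
print(arm.sign_off())"
```

```text
the job is handed in; nothing more can be done
None
```

The job is handed in at about 50 s: all three walnuts are in the bowl, which stands where it was, and the scoop is flat on its base in the empty bin; two nuts were collected by sweeping into a corner and tilting, while the third slipped in during a sideways sweep along the end wall after two failed grips.

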